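# Shut the kitchen transom with the window pole

### The job

The food is laid out, so shut the little transom window above the splashback. The window pole is pushed in under the counter shelf: draw it out by its shaft, lay it down and let go, take it again by the wooden handle, put its hook through the ring eye of the open sash and ease the sash fully shut with it, never with the hand and without slamming. Then unhook the pole and lay it flat on the counter again without dropping it, leaving the window shut and the dishes, lids, mill and jar where they stand.

Things in the scene. Friction and masses are not known exactly. Their poses are not given: they have to be found in the camera images.
- pole: Window pole, about 0.18 kg, 430 long from handle middle to hook, lying level. Origin: underside of the handle's middle. x runs along the pole to the hook, y is the side the hook points to, z up; pole axis 14 up. At the start the whole handle is under the shelf, the shaft sticks out to the left (+y) on the open counter and the hook points about to world -x. It stays as it lies: flat-sided handle.
- pole_handle (a point): Middle of the wooden handle, on the pole's axis (14 above pole's origin). The handle is 26 wide, 28 high, flat-sided, from -65 to +65 along the pole.
- pole_shaft (a point): On the pole's axis, 200 from the handle's middle, outwards of its balance point (about 117). The shaft is a round aluminium tube 16 thick, from 82 (end of a brass collar) to 335 along the pole; then a brass ferrule 28 thick to 375.
- pole_hook (a point): Middle of the hook's bent end: 430 along x, 25 along y, 14 up from pole's origin. From the ferrule (375) brass wire 8 thick runs straight on to 430, there bent square so that its last 46 point along the pole's +y as a straight pin.
- eye (a point): Centre of the brass ring eye at mid bottom rail, on the sash's room side. Hole 40 across, wire 7 thick. The ring stands upright, square to the sash: the hole's axis (point y, same as window's y) runs level along the wall, so the hook's pin enters from the side. It swings with it, 190 from the hinge down the sash, 34 out from its room face; 343 above the counter and 22 in front of the wall face when shut.
- sash: The top-hung sash, 434 x 232, clear pane in a white frame. Origin: on its room face level with the eye, 190 below its hinge line; axes as window's when shut. The hinge line runs along the window's y at x = 12, z = 533 in window's frame. It starts 0.40 to 0.65 rad open, foot swung out of the room and up. Stiff stays hold it wherever it is left; 1 to 10 N at the eye moves it.
- window: Tiled wall on the left, 660 long, 60 thick, 600 high, with an opening 440 wide from 298 to 536 above the counter, filled by the sash. Origin: wall's room face, counter height, below the window's middle. x points out of the room, y level along the wall (about world -x), z up. An inner sill juts 22 into the room, top at 296.
- riser: Counter shelf on the right: wooden board 340 (along its x) x 260 (y), top 150 and underside 130 above the counter, on two dark wire end frames 8 thick whose 4 feet stand at x = +-150, y = +-110; open underneath. Origin: on the counter below its centre. Two dishes stand on it.
- potato_dish: Glass oven dish with small roast potatoes, 180 x 140 (220 over its lugs) x 60 high, standing on the counter shelf. Origin: centre of its underside. Leave it alone.
- squash_bowl: Round glass bowl of orange squash cubes, 136 across, 70 high, standing on the counter shelf. Origin: centre of its underside. Leave it alone.
- prawn_dish: Glass dish of prawns, 160 (198 over lugs) x 150 x 50 high, towards the far edge of the counter. Origin: centre of its underside. Leave it alone.
- lids: A grey press-on lid lying on a larger red one, 190 x 150 x 28 high together, on the near left of the counter. Origin: centre of the underside. Leave it alone.
- pepper_mill: Dark turned pepper mill, 52 across, 132 high, by the wall under the window, left or right (it swaps with the salt jar). Origin: centre of its foot. Leave it alone.
- salt_jar: Glass salt jar with steel cap, 60 across, 85 high, by the wall under the window (swaps with the mill). Origin: centre of its foot. Leave it alone.

How it is judged (in metres and radians):
On the way, in this order (a step that is already met when the one before it is completed fails the run):
1. the pole lies flat on the counter, let go, with its handle drawn out from under the shelf (handle's middle over 0.21 m from the shelf's centre) (horizontal distance between pole_handle and riser above 0.21 m and height (world z) of each of pole_handle, pole_hook below 0.03 m and contact force between the fingers and pole below 0.2 N and linear speed of pole below 0.05 m/s), for 0.2 s.
2. held by its wooden handle, the pole has its hook through the ring eye of the open sash (distance between pole_hook and eye below 0.024 m and distance between the grasp point and pole_handle below 0.07 m and angle between the z axis of sash and the z axis of window, either way round above 0.2 rad), for 0.1 s.
3. the sash is fully shut, the hook still in the eye and the pole held by its handle (angle between the z axis of sash and the z axis of window, either way round below 0.03 rad and distance between pole_hook and eye below 0.03 m and distance between the grasp point and pole_handle below 0.07 m), for 0.2 s.
At the end, for the whole second after the job is handed in: The sash is fully shut (under 0.03 rad) and the pole lies flat and still on the counter (handle and hook less than 30 mm up), unhooked and let go (angle between the z axis of sash and the z axis of window, either way round below 0.03 rad and height (world z) of each of pole_handle, pole_hook below 0.03 m and contact force between the fingers and pole below 0.2 N and linear speed of pole below 0.05 m/s); the robot touches nothing.
It fails at once if a dish, bowl, mill, jar or the lids are shifted by more than 30 mm (distance of any of potato_dish, squash_bowl, prawn_dish, lids, pepper_mill, salt_jar from where it was at the start of the episode above 0.03 m).
It fails at once if the hand or arm touches the sash instead of the pole (contact force between any of the fingers, the arm and sash above 1 N).
It fails at once if the sash is slammed (faster than 1.5 rad/s) (angular speed of sash above 1.5 rad/s).
It fails at once if the pole is dropped (falls free at over 0.9 m/s) (linear speed of pole above 0.9 m/s and contact force between the fingers and pole below 0.05 N).
It also fails if it takes over 61 s, if anything falls off the work surface, if the arm or the gripper's body presses on something with over 40 N, if the wrist force passes 120 N, or if a joint passes its speed limit or range.

### The arm

A 6-joint arm with a two-finger parallel gripper is mounted at the origin on the work surface. World frame = base frame: x ahead of the robot, y to its left, z up, the work surface at z = 0. Lengths are in mm, angles in rad, forces in N, time in s.
With the tool pointing down it reaches from about 350 to 775 mm from the base axis. Payload 7.3 kg.
Tool frame: the origin (TCP) lies between the finger pads; the fingertips stand tcp_to_tips ahead of it and the grasp point (between the pads) lies 5 mm behind it (tcp_to_tips is the distance from the TCP to the fingertips, in mm); z points along the fingers, x is the direction in which the jaws open and shut, and the axes are right-handed (so a half turn about z gives the same grasp; the last joint's range is limited). The gripper opens to 92 mm and grips with 3 to 60 N. Pads are 19 mm wide; open, the fingers measure 130 mm over their backs; the gripper's body (75 mm by 190 mm) begins 47 mm behind the grasp point.
Start: joints at [-1.407, 0.342, 1.524, -0, 1.275, -0.146], TCP at [160.079, -500.022, 203.241] pointing down, gripper open.
Joint ranges: [-2.53, 2.53], [-0.77, 2.02], [0.04, 2.7], [-1, 4.14], [0.28, 2.66], [-3.11, 3.11]. Speed limits (rad/s): [2.57, 2.57, 3.14, 3.14, 3.14, 3.14].

### API

Orientations are given as [roll, pitch, yaw] about the fixed x, y, z axes, in that order (R = Rz(yaw) Ry(pitch) Rx(roll)).
In Python, from plant import * gives the robot as it stands.
- The arm moves only by the tool drive_tool, never from a script. Its argument "deltas" is a list of rows, each an object of numbers: "hand": the gripper's target within -1 to 1 (shut at 1, half-way at 0, fully open at -1); "tx", "ty", "tz": the shift along the tool's x, y, z each as a share of 4 cm, from -1 to 1; "wx", "wy", "wz": the turn, a rotation vector about the tool's x, y, z each as a share of 5 degrees, from -1 to 1. In form: [{"hand": .., "tx": .., "ty": .., "tz": .., "wx": .., "wy": .., "wz": ..}, ...]. A call has 1 to 20 rows; each row shifts and turns the commanded pose from where the row before left it, along the tool's axes as they then stand; what a row does not reach is not made up. A row lasts 1/12 s, in which the tool goes at most 41.7 mm and 7.16 degrees, less where a joint would pass 70% of its speed; a pose out of reach is approached as far as the arm can. A call with a number of a shift or a turn outside -1 to 1 is refused whole. A call with a gripper value outside its range is refused whole. The fingers move at their own pace and stop on an object; the grip force is fixed at half the most. Time passes only in rows, so rows that do not move let the fingers close. It gives the time, the measured TCP pose, the force and the opening at its end, in the units of the state.
- get_obs(): the state, without advancing time (a new reading comes with each control period).
- capture(name): name is "scene" or "top" or "wrist"; returns the picture (420x560x3 uint8, red, green, blue); there is no depth.
- camera_model(name): a dict with "fx", "fy", "cx", "cy" (pixels), "rvec" (rotation vector, rad) and "tvec" (3), from world to camera coordinates, as OpenCV has them. Camera axes: x right, y down, z forward; pixel columns grow to the right and rows downward; lengths in mm; the calibration is good to about 2 mm. A picture is of the moment at which its call begins: read the wrist's pose just before it. camera_model takes no time and is no camera call; for the wrist camera it gives the pose at the moment of the call.
- close_job(): hands the job in, once; it reports no verdict.
The state is a dict: "time": time; "joint_positions": joint angles; "dq": joint speeds; "tau": joint torques, N m; "tool_pos": TCP position; "tcp_rot": TCP orientation; "contact_force": force on the tool from outside, world axes, zero at the start; "moment": the same for the moment, N m; "grip_width": finger opening in mm.
Only numpy, scipy, OpenCV 4.12 (cv2) and the standard library are available. Lean on these libraries where they do the work, as an engineer would, in place of code of your own. Each camera call takes 0.05 s, during which the arm holds its last target.

## Working session

There is one attempt and no reset: what is moved stays moved. The work goes in short steps, Python scripts to look and compute and a tool call to move; the robot and the scene stay as the last step left them, time stands still between calls to the robot, and variables do not carry over. Pictures are saved under pics/ and viewed, and the job is handed in when it is done.

Besides the shell and the picture viewer there is one more tool, called after "Emit:" as name([rows], argument=value, ...), one row to a line, values as JSON. drive_tool: Moves the arm, as the interface text tells. Its arguments: {"type":"object","properties":{"deltas":{"type":"array","items":{"type":"object","properties":{"hand":{"type":"number"},"tx":{"type":"number"},"ty":{"type":"number"},"tz":{"type":"number"},"wx":{"type":"number"},"wy":{"type":"number"},"wz":{"type":"number"}}}}},"required":["deltas"]}

```bash
mkdir -p pics; ls; python3 - <<'E'
from plant import *
import cv2
o=get_obs();print(o)
for n in ["scene","top","wrist"]:
    im=capture(n);cv2.imwrite(f"pics/{n}0.png",cv2.cvtColor(im,cv2.COLOR_RGB2BGR));print(n,camera_model(n))
E
```

```text
pics
{'time': 0.0, 'joint_positions': array([-1.40701374e+00,  3.42738495e-01,  1.52505323e+00,  1.99628145e-05,
        1.27542581e+00, -1.46024548e-01]), 'dq': array([-9.19979601e-04, -2.99561160e-04, -4.87056572e-04,  5.27116967e-05,
        5.88724419e-04,  1.48126189e-03]), 'tau': array([ 2.91511487e-04, -4.31240988e+01, -2.44221067e+01,  7.18244794e-02,
        5.60668332e-02, -1.52591251e-04]), 'tool_pos': array([ 159.99712434, -499.53257499,  202.52419127]), 'tcp_rot': array([-3.14133734e+00,  1.60481262e-03, -1.26099481e+00]), 'contact_force': array([-0.41428602,  0.06562502,  0.00831225]), 'moment': array([ 0.03234125,  0.08712946, -0.01369681]), 'grip_width': 91.36951722632537}
scene {'fx': 394.65952616347914, 'fy': 394.65952616347914, 'cx': 273.42293197633376, 'cy': 209.1599169740651, 'rvec': array([ 2.68845646,  0.55810885, -0.12803889]), 'tvec': array([-528.39300606, -102.06850826, 1478.10758962])}
top {'fx': 407.60737421516376, 'fy': 407.60737421516376, 'cx': 278.0011701819025, 'cy': 205.06555451988802, 'rvec': array([ 2.14576391, -2.11730195,  0.22791645]), 'tvec': array([ -16.99599238,  587.75635835, 1430.76588326])}
wrist {'fx': 294.7342707171923, 'fy': 294.7342707171923, 'cx': 280.11650640904065, 'cy': 208.26719999364965, 'rvec': array([-2.3577576 ,  1.72170284,  0.22903116]), 'tvec': array([-524.09865358,  -32.07795884,  388.79345014])}
```

View pics/scene0.png

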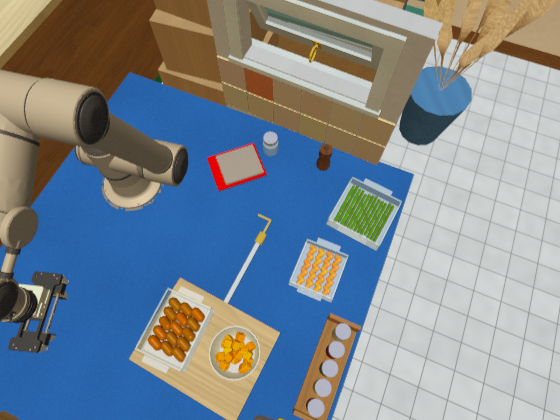

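View pics/top0.png

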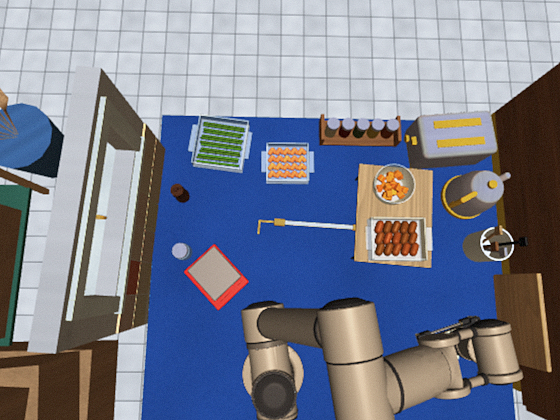

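View pics/wrist0.png

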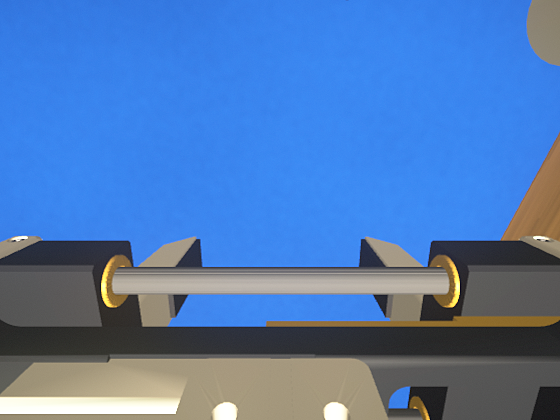

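```bash
cat > h.py <<'E'
import numpy as np, cv2
from scipy.spatial.transform import Rotation as R
from plant import *
def cam(n):
    m=camera_model(n);K=np.array([[m['fx'],0,m['cx']],[0,m['fy'],m['cy']],[0,0,1]]);return K,cv2.Rodrigues(np.array(m['rvec']))[0],np.array(m['tvec'])
def unp(n,u,v,z,c=None):
    K,Rm,t=c or cam(n);d=Rm.T@np.linalg.solve(K,[u,v,1.]);o=-Rm.T@t
    return o+d*(z-o[2])/d[2]
def ray(n,u,v,c=None):
    K,Rm,t=c or cam(n);d=Rm.T@np.linalg.solve(K,[u,v,1.]);return -Rm.T@t,d/np.linalg.norm(d)
def prj(n,P,c=None):
    K,Rm,t=c or cam(n);p=(Rm@np.atleast_2d(P).T).T+t;p=p@K.T;return p[:,:2]/p[:,2:]
def tri(obs):
    A=np.zeros((3,3));b=np.zeros(3)
    for n,u,v in obs:
        o,d=ray(n,u,v);M=np.eye(3)-np.outer(d,d);A+=M;b+=M@o
    return np.linalg.solve(A,b)
def crop(f,out,x0,y0,x1,y1):
    im=cv2.imread(f)[y0:y1,x0:x1];s=min(800/(x1-x0),600/(y1-y0));cv2.imwrite(out,cv2.resize(im,None,fx=s,fy=s,interpolation=cv2.INTER_CUBIC));print(out,s)
def shot(n,name):
    im=cv2.cvtColor(capture(n),cv2.COLOR_RGB2BGR);cv2.imwrite(f'pics/{name}.png',im)
def pose():
    o=get_obs();return o['tool_pos'],R.from_euler('xyz',o['tcp_rot']).as_matrix(),o
E
python3 - <<'E'
from h import *
crop('pics/top0.png','pics/c1.png',230,140,450,290)
crop('pics/top0.png','pics/c2.png',30,60,200,360)
crop('pics/scene0.png','pics/c3.png',200,0,440,180)
crop('pics/scene0.png','pics/c4.png',120,190,320,420)
E
```

```text
pics/c1.png 3.6363636363636362
pics/c2.png 2.0
pics/c3.png 3.3333333333333335
pics/c4.png 2.608695652173913
```

View pics/c1.png

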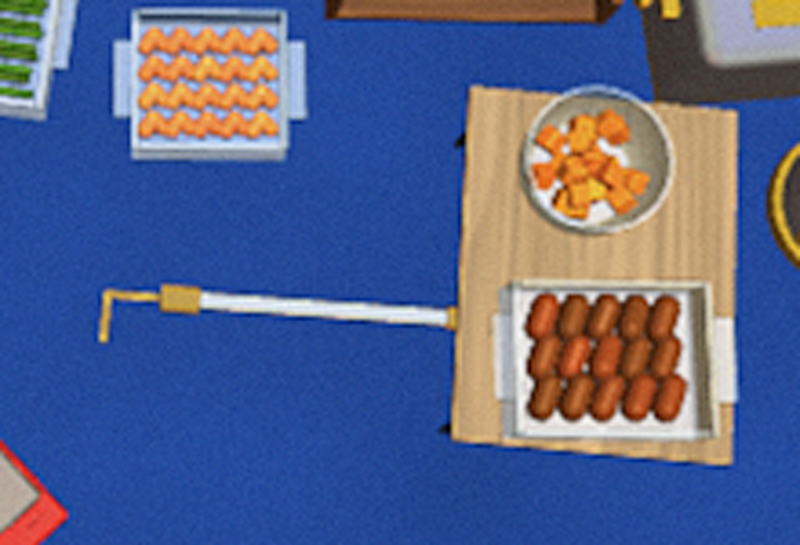

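View pics/c2.png

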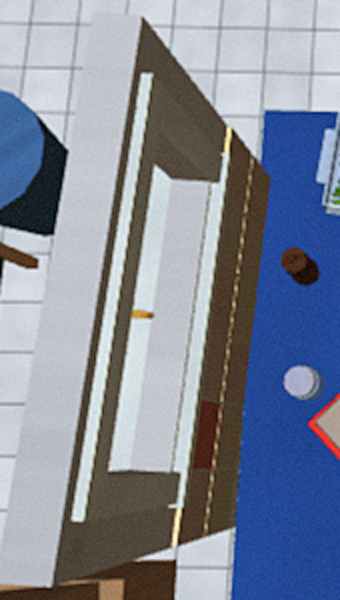

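View pics/c3.png

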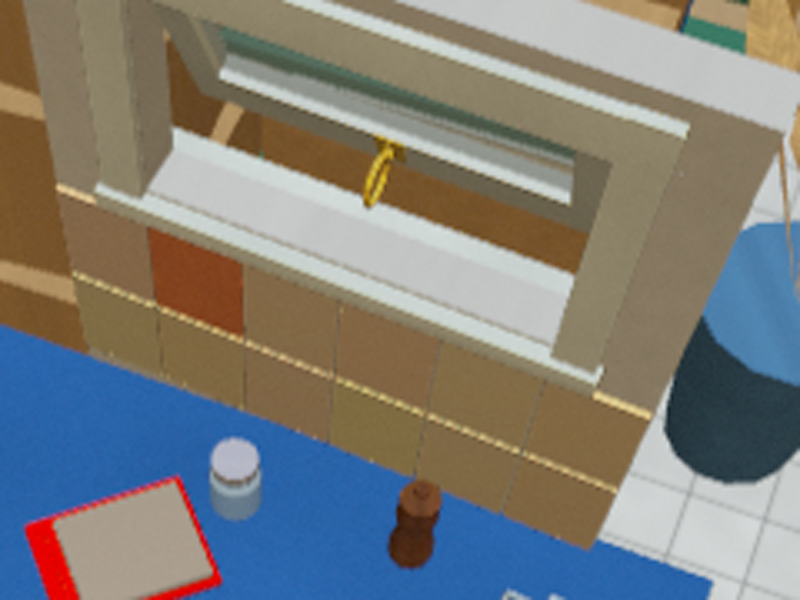

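View pics/c4.png

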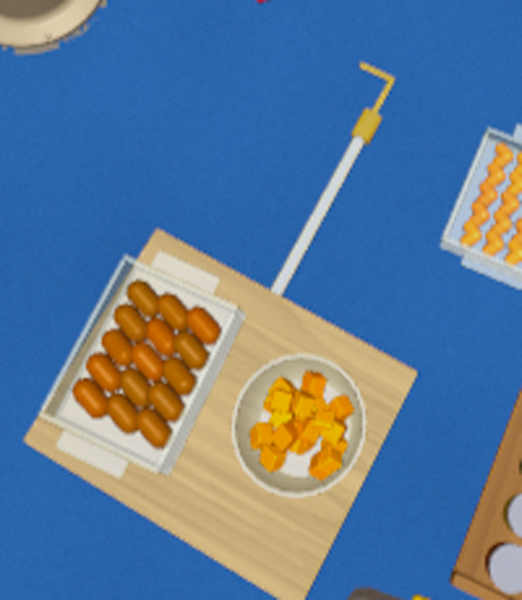

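```bash
python3 - <<'E'
from h import *
C=lambda u,v:(230+u/3.63636,140+v/3.63636)
for n,p,z in [('bend',(107,293),14),('pinend',(102,341),14),('ferL',(162,298),14),('ferR',(199,300),14),('shaft',(448,317),14)]:
    print(n,unp('top',*C(*p),z).round(1))
D=lambda u,v:(120+u/2.6087,190+v/2.6087)
for n,p,z in [('bend',(394,79),14),('pinend',(361,65),14),('ferfar',(374,110),14),('fernear',(361,140),14),('shaft',(277,292),14)]:
    print('S',n,unp('scene',*D(*p),z).round(1))
for p in [(470,87),(738,110),(733,465),(452,438)]: print('shelf',unp('top',*C(*p),150).round(1))
for p in [(160,230),(417,373),(305,602)]: print('S shelf',unp('scene',*D(*p),150).round(1))
E2=lambda u,v:(30+u/2,60+v/2)
for p,z in [((141,17),600),((55,585),600),((95,12),600),((0,585),600),((270,180),0),((237,525),0)]: print('wall',unp('top',*E2(*p),z).round(1))
F=lambda u,v:(200+u/3.3333,v/3.3333)
for p,z in [((785,130),600),((592,548),0),((90,352),0)]: print('S wall',unp('scene',*F(*p),z).round(1))
print('eye', tri([('top',*E2(150,315)),('scene',*F(378,175))]))
for p,z in [((297,258),132),((302,382),85)]: print('mill/jar',unp('top',*E2(*p),z).round(1))
E
```

```text
bend [536.2  58.4  14. ]
pinend [486.8  62.6  14. ]
ferL [531.9   2.1  14. ]
ferR [530.4 -35.8  14. ]
shaft [ 516.5 -291.7   14. ]
S bend [541.5  59.5  14. ]
S pinend [491.9  60.5  14. ]
S ferfar [534.8   8.   14. ]
S fernear [536.2 -37.2  14. ]
S shaft [ 522.2 -260.2   14. ]
shelf [ 720.9 -289.8  150. ]
shelf [ 702.6 -548.8  150. ]
shelf [ 363.9 -523.3  150. ]
shelf [ 385.4 -264.2  150. ]
S shelf [ 393.4 -265.4  150. ]
S shelf [ 725.5 -292.3  150. ]
S shelf [ 709.3 -539.1  150. ]
wall [812.8 436.  600. ]
wall [158.3 465.4 600. ]
wall [818.1 491.7 600. ]
wall [157.8 522.8 600. ]
wall [808.6 428.7   0. ]
wall [165.4 446.5   0. ]
S wall [817.  435.7 600. ]
S wall [818.7 433.2   0. ]
S wall [171.7 453.9   0. ]
eye [491.82380538 491.83920052 371.03407095]
mill/jar [624.6 337.9 132. ]
mill/jar [414.3 327.4  85. ]
```

```bash
cat > win.py <<'E'
from h import *
def Wm(ox,oy,a):  # x_out=(sin a? ) a: angle of x_out from world y towards +x
    X=np.array([np.sin(a),np.cos(a),0]);Y=np.array([-np.cos(a),np.sin(a),0]);return lambda p:np.array([ox,oy,0])+np.atleast_2d(p)@np.array([X,Y,[0,0,1]])
def sp(q,th): # sash point: q=(out from room face, y, z rel hinge) 
    q=np.atleast_2d(q);c,s=np.cos(th),np.sin(th)
    return np.c_[12+q[:,0]*c-q[:,2]*s, q[:,1], 533+q[:,2]*c+q[:,0]*s]
def ring(th,r=20,n=24):
    t=np.linspace(0,2*np.pi,n);return sp(np.c_[-34+r*np.cos(t),0*t,-190+r*np.sin(t)],th)
E
cat > ov.py <<'E'
from win import *
import sys
def overlay(n,src,out,box,ox,oy,a,th):
    W=Wm(ox,oy,a);im=cv2.imread(src);s=4
    im=cv2.resize(im,None,fx=s,fy=s,interpolation=cv2.INTER_CUBIC)
    def pl(P,col):
        p=((prj(n,W(P))+.5)*s-.5).round().astype(int);cv2.polylines(im,[p.reshape(-1,1,2)],False,col,1)
    pl([[0,-330,0],[0,330,0],[0,330,600],[0,-330,600],[0,-330,0]],(0,0,255))
    pl([[0,-220,298],[0,220,298],[0,220,536],[0,-220,536],[0,-220,298]],(0,255,0))
    pl(sp([[0,-217,0],[0,217,0],[0,217,-232],[0,-217,-232],[0,-217,0]],th),(255,0,255))
    pl(ring(th,23.5),(0,0,0));pl(ring(th,16.5),(0,0,0))
    x0,y0,x1,y1=[b*s for b in box];im=im[y0:y1,x0:x1];f=min(800/(x1-x0),600/(y1-y0));cv2.imwrite(out,cv2.resize(im,None,fx=f,fy=f,interpolation=cv2.INTER_AREA))
if __name__=='__main__':
    p=[float(v) for v in sys.argv[1:5]]
    overlay('top','pics/top0.png','pics/o1.png',(30,60,200,360),*p)
    overlay('scene','pics/scene0.png','pics/o2.png',(200,0,440,180),*p)
E
python3 ov.py 488 447 0.035 0.5
```

```text
(no output)
```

View pics/o1.png

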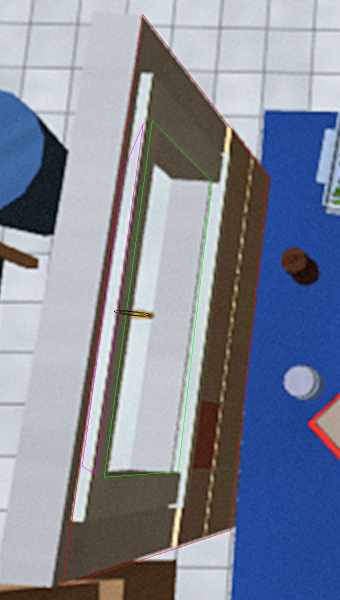

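View pics/o2.png

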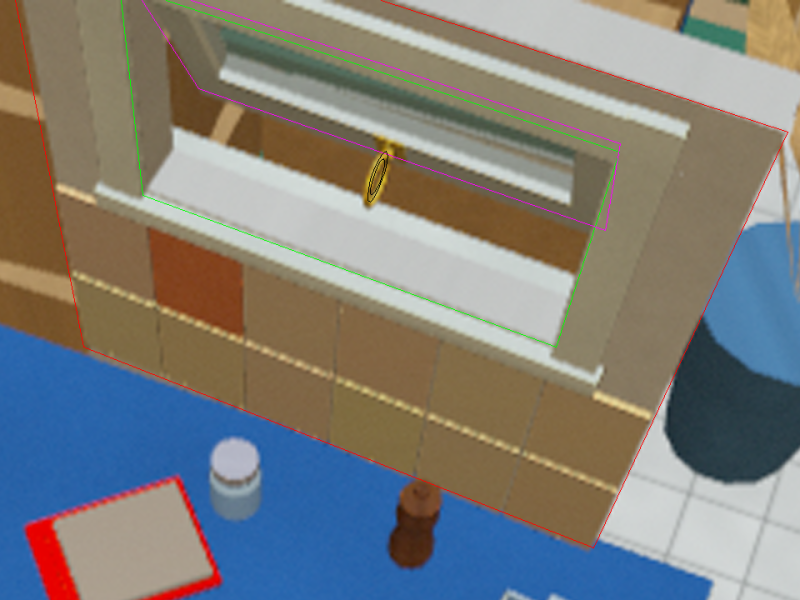

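```bash
python3 - <<'E'
from ov import *
for i,th in enumerate([0.42,0.47,0.52,0.57]):
    overlay('scene','pics/scene0.png',f'pics/z{i}.png',(240,0,380,85),488,447,0.035,th)
a=[cv2.resize(cv2.imread(f'pics/z{i}.png'),(400,243)) for i in range(4)]
cv2.imwrite('pics/z.png',np.vstack([np.hstack(a[:2]),np.hstack(a[2:])]))
E
```

```text
(no output)
```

View pics/z.png

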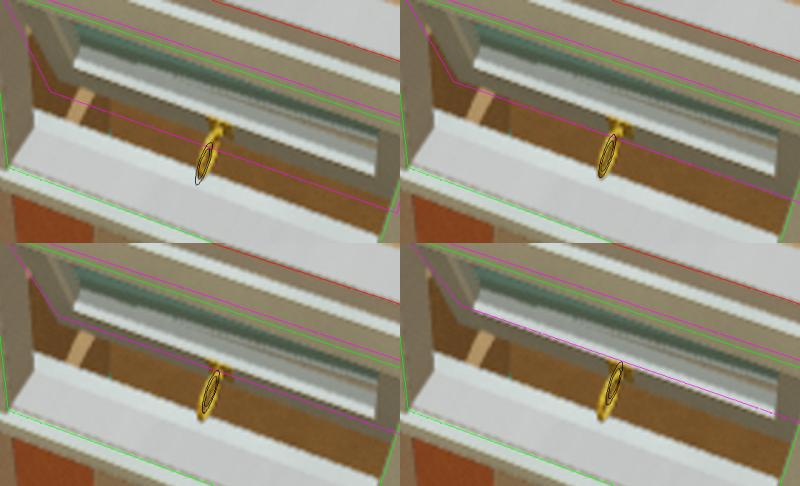

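```bash
cat > plan.py <<'E'
from h import *
import json
def plan(tp,tyaw,n,hand,cur=None,pitch=0):
    # straight-line interpolation, returns rounded rows (tool-down target by default)
    p,Rm,o=pose() if cur is None else (*cur,None)
    Rt=R.from_euler('xyz',[np.pi,pitch,tyaw]).as_matrix()
    rv=R.from_matrix(Rm.T@Rt).as_rotvec();rows=[]
    for k in range(n):
        Rk=Rm@R.from_rotvec(rv*k/n).as_matrix()
        d=Rk.T@((np.array(tp)-p)/n)/40; w=np.degrees(rv)/n/5
        rows.append({**{a:round(float(v),3) for a,v in zip(('tx','ty','tz','wx','wy','wz'),[*d,*w]) if abs(v)>=5e-4},'hand':hand})
    print(json.dumps(rows).replace(' ',''))
    return (np.array(tp,float),Rt)
E
python3 - <<'E'
import plant
print([x for x in dir(plant) if not x.startswith('_')])
print(getattr(plant,'tcp_to_tips',None))
from plan import *
c=plan([200,-460,330],-0.5,10,-1)
c=plan([527,-170,250],-0.057,13,-1,c)
E
```

```text
['Unreachable', 'camera_model', 'capture', 'close_job', 'get_obs', 'tcp_to_tips']
14.0
[{"tx":-0.064,"ty":-0.125,"tz":-0.318,"wx":-0.001,"wy":0.001,"wz":-0.872,"hand":-1},{"tx":-0.055,"ty":-0.13,"tz":-0.318,"wx":-0.001,"wy":0.001,"wz":-0.872,"hand":-1},{"tx":-0.045,"ty":-0.134,"tz":-0.318,"wx":-0.001,"wy":0.001,"wz":-0.872,"hand":-1},{"tx":-0.034,"ty":-0.137,"tz":-0.318,"wx":-0.001,"wy":0.001,"wz":-0.872,"hand":-1},{"tx":-0.024,"ty":-0.139,"tz":-0.318,"wx":-0.001,"wy":0.001,"wz":-0.872,"hand":-1},{"tx":-0.013,"ty":-0.14,"tz":-0.318,"wx":-0.001,"wy":0.001,"wz":-0.872,"hand":-1},{"tx":-0.002,"ty":-0.141,"tz":-0.318,"wx":-0.001,"wy":0.001,"wz":-0.872,"hand":-1},{"tx":0.008,"ty":-0.141,"tz":-0.318,"wx":-0.001,"wy":0.001,"wz":-0.872,"hand":-1},{"tx":0.019,"ty":-0.14,"tz":-0.318,"wx":-0.001,"wy":0.001,"wz":-0.872,"hand":-1},{"tx":0.03,"ty":-0.138,"tz":-0.318,"wx":-0.001,"wy":0.001,"wz":-0.872,"hand":-1}]
[{"tx":0.284,"ty":-0.791,"tz":0.154,"wz":-0.39,"hand":-1},{"tx":0.311,"ty":-0.781,"tz":0.154,"wz":-0.39,"hand":-1},{"tx":0.338,"ty":-0.77,"tz":0.154,"wz":-0.39,"hand":-1},{"tx":0.364,"ty":-0.758,"tz":0.154,"wz":-0.39,"hand":-1},{"tx":0.389,"ty":-0.745,"tz":0.154,"wz":-0.39,"hand":-1},{"tx":0.414,"ty":-0.731,"tz":0.154,"wz":-0.39,"hand":-1},{"tx":0.439,"ty":-0.717,"tz":0.154,"wz":-0.39,"hand":-1},{"tx":0.463,"ty":-0.701,"tz":0.154,"wz":-0.39,"hand":-1},{"tx":0.487,"ty":-0.685,"tz":0.154,"wz":-0.39,"hand":-1},{"tx":0.51,"ty":-0.668,"tz":0.154,"wz":-0.39,"hand":-1},{"tx":0.532,"ty":-0.65,"tz":0.154,"wz":-0.39,"hand":-1},{"tx":0.554,"ty":-0.632,"tz":0.154,"wz":-0.39,"hand":-1},{"tx":0.576,"ty":-0.613,"tz":0.154,"wz":-0.39,"hand":-1}]
```

Emit:
drive_tool([
  {"hand": -1,"tz": -0.25,"wz": -0.985},
  {"hand": -1,"tz": -0.25,"wz": -0.985},
  {"hand": -1,"tz": -0.25,"wz": -0.985},
  {"hand": -1,"tz": -0.25,"wz": -0.985},
  {"hand": -1,"tz": -0.25,"wz": -0.985},
  {"hand": -1,"tz": -0.25,"wz": -0.985},
  {"hand": -1,"tz": -0.25,"wz": -0.985},
  {"hand": -1,"tz": -0.25,"wz": -0.985},
  {"hand": -1,"tz": -0.25,"wz": -0.985},
  {"hand": -1,"tz": -0.25,"wz": -0.985},
  {"hand": -1,"tz": -0.25,"wz": -0.985},
  {"hand": -1,"tz": -0.25,"wz": -0.985},
  {"hand": -1,"tz": -0.25,"wz": -0.985},
  {"hand": -1,"tz": -0.25,"wz": -0.985},
])

```text
invalid input
```

Emit:
drive_tool([
  {"hand": -1,"tx": 0.67,"ty": -0.67,"tz": 0.15},
  {"hand": -1,"tx": 0.67,"ty": -0.67,"tz": 0.15},
  {"hand": -1,"tx": 0.67,"ty": -0.67,"tz": 0.15},
  {"hand": -1,"tx": 0.67,"ty": -0.67,"tz": 0.15},
  {"hand": -1,"tx": 0.67,"ty": -0.67,"tz": 0.15},
  {"hand": -1,"tx": 0.67,"ty": -0.67,"tz": 0.15},
  {"hand": -1,"tx": 0.67,"ty": -0.67,"tz": 0.15},
  {"hand": -1,"tx": 0.67,"ty": -0.67,"tz": 0.15},
  {"hand": -1,"tx": 0.67,"ty": -0.67,"tz": 0.15},
  {"hand": -1,"tx": 0.67,"ty": -0.67,"tz": 0.15},
  {"hand": -1,"tx": 0.67,"ty": -0.67,"tz": 0.15},
  {"hand": -1,"tx": 0.67,"ty": -0.67,"tz": 0.15},
  {"hand": -1,"tx": 0.67,"ty": -0.67,"tz": 0.15},
])

```text
invalid input
```

```bash
python3 - <<'E'
from h import *
shot('wrist','w1')
p,Rm,o=pose();print(p,o['tcp_rot'],o['time'],o['joint_positions'])
B=np.array([538.8,59,14]);d=np.array([.057,.998,0])
print(prj('wrist',[B-d*k for k in (0,55,95,230,300)]))
E
```

```text
[ 160.03560258 -499.76479524  202.81413072] [-3.14145935e+00  8.72970088e-04 -1.26099313e+00] 0.2 [-1.40700419e+00  3.42473514e-01  1.52461650e+00  5.09674258e-06
  1.27538571e+00 -1.46012489e-01]
[[-238.8731633  -466.23021334]
 [-165.1958592  -428.66219821]
 [-113.55540818 -402.33076183]
 [  49.65957819 -319.10753382]
 [ 128.1478987  -279.08638418]]
```

View pics/w1.png

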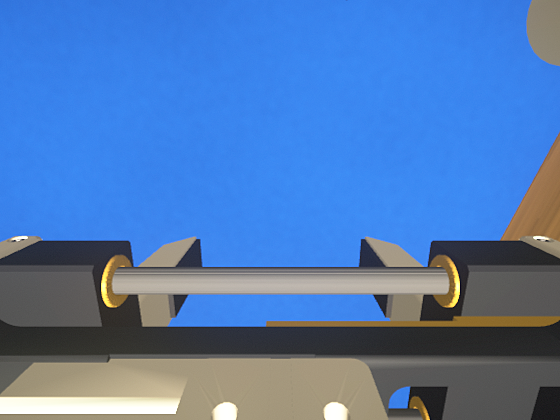

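Emit:
drive_tool([
  {"hand": -1,"tx": 0,"ty": 0,"tz": -0.25,"wx": 0,"wy": 0,"wz": -0.985},
  {"hand": -1,"tx": 0,"ty": 0,"tz": -0.25,"wx": 0,"wy": 0,"wz": -0.985},
  {"hand": -1,"tx": 0,"ty": 0,"tz": -0.25,"wx": 0,"wy": 0,"wz": -0.985},
  {"hand": -1,"tx": 0,"ty": 0,"tz": -0.25,"wx": 0,"wy": 0,"wz": -0.985},
  {"hand": -1,"tx": 0,"ty": 0,"tz": -0.25,"wx": 0,"wy": 0,"wz": -0.985},
  {"hand": -1,"tx": 0,"ty": 0,"tz": -0.25,"wx": 0,"wy": 0,"wz": -0.985},
  {"hand": -1,"tx": 0,"ty": 0,"tz": -0.25,"wx": 0,"wy": 0,"wz": -0.985},
  {"hand": -1,"tx": 0,"ty": 0,"tz": -0.25,"wx": 0,"wy": 0,"wz": -0.985},
  {"hand": -1,"tx": 0,"ty": 0,"tz": -0.25,"wx": 0,"wy": 0,"wz": -0.985},
  {"hand": -1,"tx": 0,"ty": 0,"tz": -0.25,"wx": 0,"wy": 0,"wz": -0.985},
  {"hand": -1,"tx": 0,"ty": 0,"tz": -0.25,"wx": 0,"wy": 0,"wz": -0.985},
  {"hand": -1,"tx": 0,"ty": 0,"tz": -0.25,"wx": 0,"wy": 0,"wz": -0.985},
  {"hand": -1,"tx": 0,"ty": 0,"tz": -0.25,"wx": 0,"wy": 0,"wz": -0.985},
  {"hand": -1,"tx": 0,"ty": 0,"tz": -0.25,"wx": 0,"wy": 0,"wz": -0.985},
])

```text
time: 1.37
tool_pos: [160.0, -499.9, 343.5]
tcp_rot: [-3.141, 0.0, -0.053]
contact_force: [-0.2, -0.2, 0.5]
grip_width: 91.9
```

Emit:
drive_tool([
  {"hand": -1,"tx": 0.67,"ty": -0.67,"tz": 0.15,"wx": 0,"wy": 0,"wz": 0},
  {"hand": -1,"tx": 0.67,"ty": -0.67,"tz": 0.15,"wx": 0,"wy": 0,"wz": 0},
  {"hand": -1,"tx": 0.67,"ty": -0.67,"tz": 0.15,"wx": 0,"wy": 0,"wz": 0},
  {"hand": -1,"tx": 0.67,"ty": -0.67,"tz": 0.15,"wx": 0,"wy": 0,"wz": 0},
  {"hand": -1,"tx": 0.67,"ty": -0.67,"tz": 0.15,"wx": 0,"wy": 0,"wz": 0},
  {"hand": -1,"tx": 0.67,"ty": -0.67,"tz": 0.15,"wx": 0,"wy": 0,"wz": 0},
  {"hand": -1,"tx": 0.67,"ty": -0.67,"tz": 0.15,"wx": 0,"wy": 0,"wz": 0},
  {"hand": -1,"tx": 0.67,"ty": -0.67,"tz": 0.15,"wx": 0,"wy": 0,"wz": 0},
  {"hand": -1,"tx": 0.67,"ty": -0.67,"tz": 0.15,"wx": 0,"wy": 0,"wz": 0},
  {"hand": -1,"tx": 0.67,"ty": -0.67,"tz": 0.15,"wx": 0,"wy": 0,"wz": 0},
  {"hand": -1,"tx": 0.67,"ty": -0.67,"tz": 0.15,"wx": 0,"wy": 0,"wz": 0},
  {"hand": -1,"tx": 0.67,"ty": -0.67,"tz": 0.15,"wx": 0,"wy": 0,"wz": 0},
  {"hand": -1,"tx": 0.67,"ty": -0.67,"tz": 0.15,"wx": 0,"wy": 0,"wz": 0},
])

```text
time: 2.45
tool_pos: [529.0, -170.6, 264.8]
tcp_rot: [3.142, 0.0, -0.057]
contact_force: [0.1, -0.6, 0.3]
grip_width: 91.6
```

```bash
python3 - <<'E'
from h import *
shot('wrist','w2')
p,Rm,o=pose();print(p,o['tcp_rot'],o['time'],o['joint_positions'])
B=np.array([538.8,59,14]);d=np.array([.057,.998,0])
print(prj('wrist',[B-d*k for k in (0,55,95,230,300)]))
E
```

```text
[ 532.64889577 -165.64067072  263.01684012] [-3.13739532e+00 -3.95099083e-04 -5.36225431e-02] 2.5 [-0.44138627  0.36630696  1.32264152  0.00406284  1.45386646 -0.38824101]
[[275.27727147   3.93066221]
 [275.33482793  51.5319221 ]
 [275.3741202   84.02804609]
 [275.49295201 182.30622613]
 [275.54736766 227.30993009]]
```

View pics/w2.png

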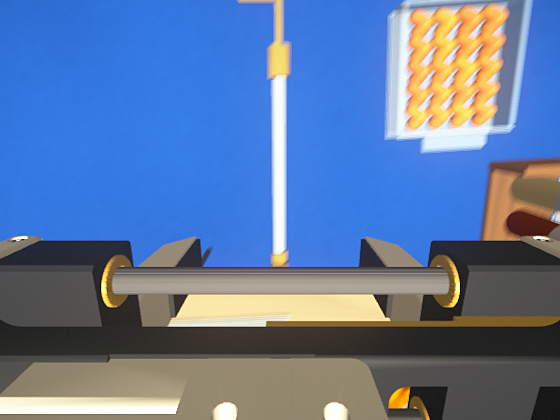

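```bash
python3 - <<'E'
from h import *
shot('wrist','w3')
p,Rm,o=pose();print(p,o['tcp_rot'],o['time'])
im=cv2.imread('pics/w3.png')
for r in (55,100,140,180,220):
    g=im[r].astype(int);m=(g[:,2]>150)&(np.arange(560)>240)&(np.arange(560)<320)
    c=np.where(m)[0];print(r,c.min(),c.max(),unp('wrist',c.mean(),r,14).round(1))
crop('pics/w3.png','pics/w3c.png',220,0,340,100)
E
```

```text
[ 530.39917035 -168.05326679  263.31838885] [-3.13910524e+00  1.52679275e-03 -5.22335219e-02] 2.55
55 263 283 [529.3  -2.7  14. ]
100 268 279 [526.7 -58.8  14. ]
140 268 279 [ 523.6 -112.4   14. ]
180 268 279 [ 520.2 -169.8   14. ]
220 269 279 [ 517.4 -231.5   14. ]
pics/w3c.png 6.0
```

View pics/w3c.png

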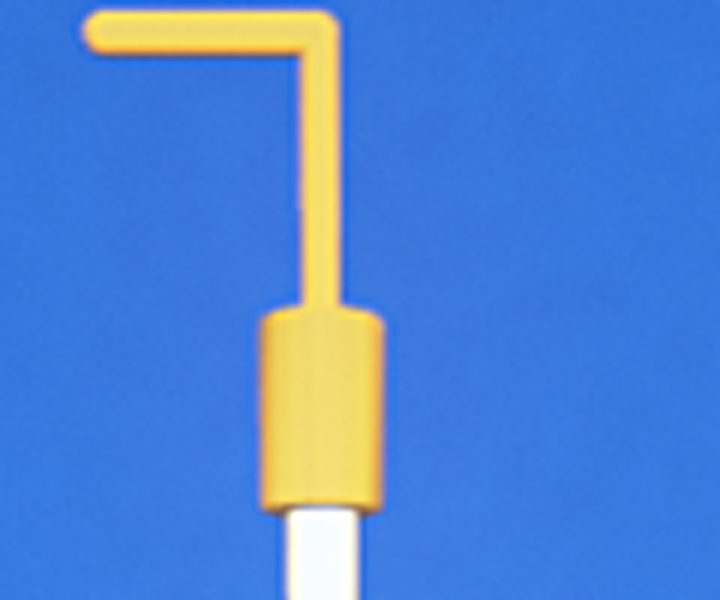

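Emit:
drive_tool([
  {"hand": -1,"tx": -0.1,"ty": 0,"tz": 0.7,"wx": 0,"wy": 0,"wz": 0},
  {"hand": -1,"tx": -0.1,"ty": 0,"tz": 0.7,"wx": 0,"wy": 0,"wz": 0},
  {"hand": -1,"tx": 0,"ty": 0,"tz": 0.7,"wx": 0,"wy": 0,"wz": 0},
  {"hand": -1,"tx": 0,"ty": 0,"tz": 0.7,"wx": 0,"wy": 0,"wz": 0},
  {"hand": -1,"tx": 0,"ty": 0,"tz": 0.7,"wx": 0,"wy": 0,"wz": 0},
  {"hand": -1,"tx": 0,"ty": 0,"tz": 0.7,"wx": 0,"wy": 0,"wz": 0},
  {"hand": -1,"tx": 0,"ty": 0,"tz": 0.7,"wx": 0,"wy": 0,"wz": 0},
  {"hand": -1,"tx": 0,"ty": 0,"tz": 0.5,"wx": 0,"wy": 0,"wz": 0},
  {"hand": -1,"tx": 0,"ty": 0,"tz": 0.4,"wx": 0,"wy": 0,"wz": 0},
  {"hand": -1,"tx": 0,"ty": 0,"tz": 0.2,"wx": 0,"wy": 0,"wz": 0},
  {"hand": -1,"tx": 0,"ty": 0,"tz": 0,"wx": 0,"wy": 0,"wz": 0},
])

```text
time: 3.47
tool_pos: [518.6, -171.6, 23.6]
tcp_rot: [-3.14, 0.003, -0.058]
contact_force: [0.4, -1.0, 0.2]
grip_width: 91.8
```

Emit:
drive_tool([
  {"hand": -1,"tx": 0.03,"ty": 0,"tz": 0.13,"wx": 0,"wy": 0,"wz": 0},
  {"hand": 1,"tx": 0,"ty": 0,"tz": 0,"wx": 0,"wy": 0,"wz": 0},
  {"hand": 1,"tx": 0,"ty": 0,"tz": 0,"wx": 0,"wy": 0,"wz": 0},
  {"hand": 1,"tx": 0,"ty": 0,"tz": 0,"wx": 0,"wy": 0,"wz": 0},
  {"hand": 1,"tx": 0,"ty": 0,"tz": 0,"wx": 0,"wy": 0,"wz": 0},
  {"hand": 1,"tx": 0,"ty": 0,"tz": 0,"wx": 0,"wy": 0,"wz": 0},
  {"hand": 1,"tx": 0,"ty": 0,"tz": 0,"wx": 0,"wy": 0,"wz": 0},
  {"hand": 1,"tx": 0,"ty": 0,"tz": 0,"wx": 0,"wy": 0,"wz": 0},
])

```text
time: 4.13
tool_pos: [521.2, -171.9, 20.2]
tcp_rot: [3.141, -0.0, -0.058]
contact_force: [-0.2, 0.2, 0.1]
grip_width: 50.0
```

Emit:
drive_tool([
  {"hand": 1,"tx": 0,"ty": 0,"tz": 0,"wx": 0,"wy": 0,"wz": 0},
  {"hand": 1,"tx": 0,"ty": 0,"tz": 0,"wx": 0,"wy": 0,"wz": 0},
  {"hand": 1,"tx": 0,"ty": 0,"tz": 0,"wx": 0,"wy": 0,"wz": 0},
  {"hand": 1,"tx": 0,"ty": 0,"tz": 0,"wx": 0,"wy": 0,"wz": 0},
  {"hand": 1,"tx": 0,"ty": 0,"tz": 0,"wx": 0,"wy": 0,"wz": 0},
  {"hand": 1,"tx": 0,"ty": 0,"tz": 0,"wx": 0,"wy": 0,"wz": 0},
  {"hand": 1,"tx": 0,"ty": 0,"tz": 0,"wx": 0,"wy": 0,"wz": 0},
  {"hand": 1,"tx": 0,"ty": 0,"tz": 0,"wx": 0,"wy": 0,"wz": 0},
])

```text
time: 4.8
tool_pos: [521.2, -171.9, 20.0]
tcp_rot: [3.141, -0.0, -0.058]
contact_force: [0.2, 0.3, -0.2]
grip_width: 0.7
```

```bash
python3 - <<'E'
from h import *
shot('wrist','w4');shot('top','t4')
p,Rm,o=pose();print(p,o['tcp_rot'],o['time'],o['grip_width'],o['contact_force'])
crop('pics/t4.png','pics/t4c.png',220,140,440,290)
E
```

```text
[ 521.1729461  -171.89057997   20.02510134] [ 3.14149765e+00 -3.76048746e-05 -5.76334773e-02] 4.9 0.44581147616250216 [-0.20522734  0.14569696 -0.2638613 ]
pics/t4c.png 3.6363636363636362
```

View pics/w4.png

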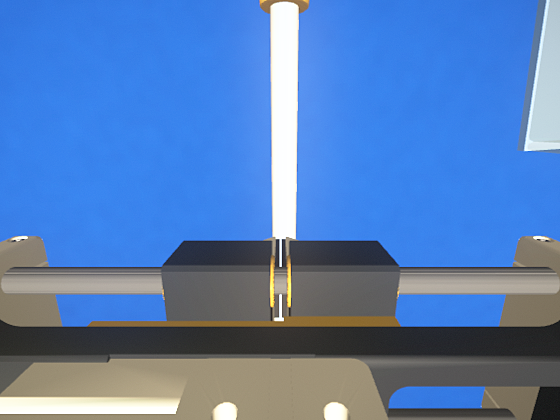

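View pics/t4c.png

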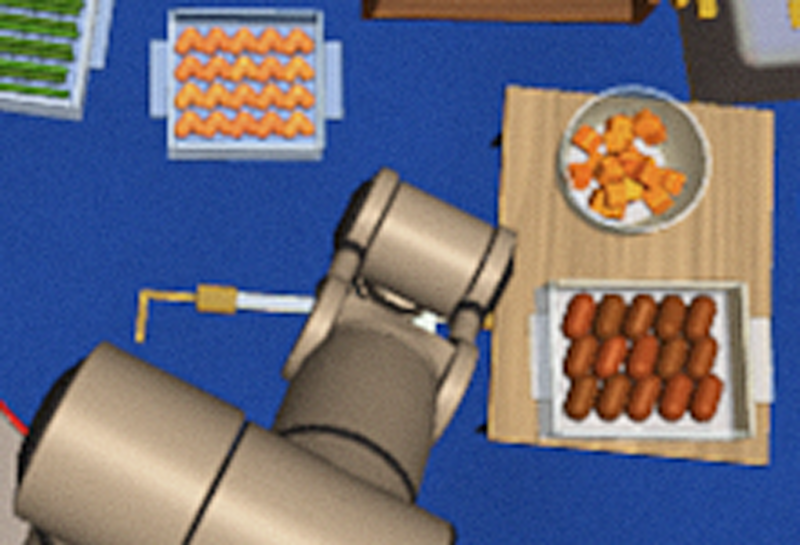

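```bash
python3 - <<'E'
from h import *
shot('scene','s4');crop('pics/s4.png','pics/s4c.png',160,180,310,330)
crop('pics/w4.png','pics/w4c.png',200,200,360,330)
E
```

```text
pics/s4c.png 4.0
pics/w4c.png 4.615384615384615
```

View pics/s4c.png

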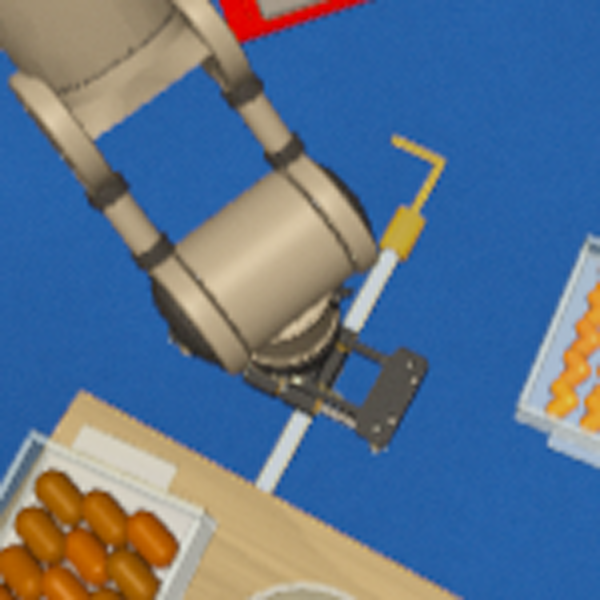

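View pics/w4c.png

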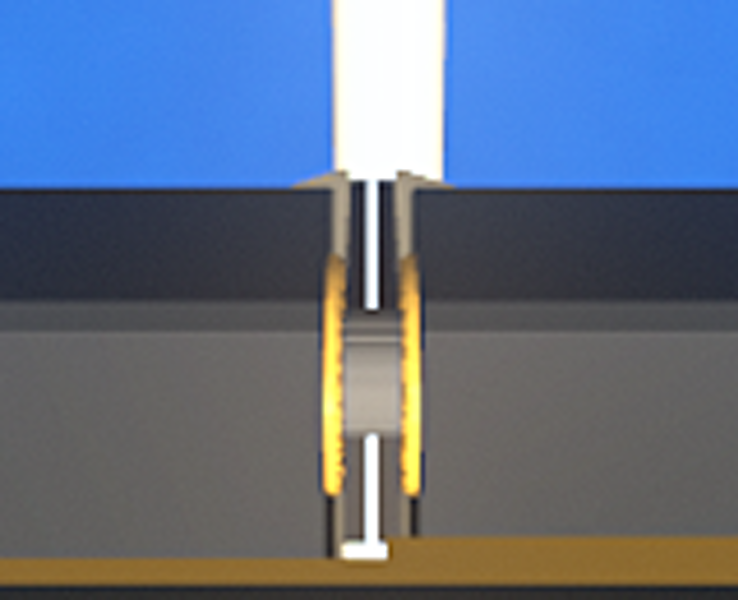

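Emit:
drive_tool([
  {"hand": 1,"tx": 0,"ty": 0,"tz": -0.15,"wx": 0,"wy": 0,"wz": 0},
  {"hand": 1,"tx": 0,"ty": 0,"tz": 0,"wx": 0,"wy": 0,"wz": 0},
  {"hand": 1,"tx": 0,"ty": 0,"tz": 0,"wx": 0,"wy": 0,"wz": 0},
])

```text
time: 5.2
tool_pos: [521.5, -172.0, 26.6]
tcp_rot: [3.141, -0.001, -0.058]
contact_force: [0.2, -0.2, 0.4]
grip_width: 0.6
```

```bash
python3 - <<'E'
from h import *
shot('wrist','w5')
p,Rm,o=pose();print(p,o['tcp_rot'],o['time'],o['grip_width'],o['contact_force'],o['moment'])
crop('pics/w5.png','pics/w5c.png',200,0,360,330)
E
```

```text
[ 521.35969559 -171.9839276    26.33706243] [ 3.14122970e+00 -6.39020571e-04 -5.75705521e-02] 5.25 0.4205400042481804 [-0.15312711 -0.21585162  0.16436116] [ 0.03819307 -0.12160222 -0.00328904]
pics/w5c.png 1.8181818181818181
```

View pics/w5c.png

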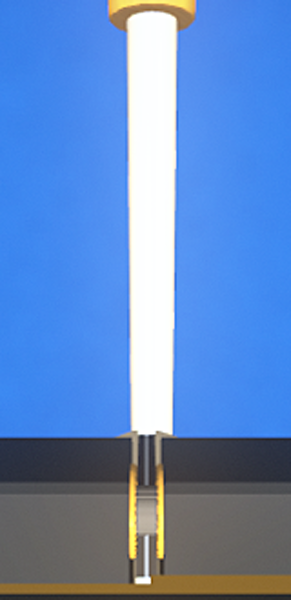

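Emit:
drive_tool([
  {"hand": 0,"tx": 0,"ty": 0,"tz": 0,"wx": 0,"wy": 0,"wz": 0},
  {"hand": 0,"tx": 0,"ty": 0,"tz": 0,"wx": 0,"wy": 0,"wz": 0},
  {"hand": 0,"tx": 0,"ty": 0,"tz": 0,"wx": 0,"wy": 0,"wz": 0},
  {"hand": 0,"tx": 0,"ty": 0,"tz": 0,"wx": 0,"wy": 0,"wz": 0},
  {"hand": 0,"tx": 0,"ty": 0,"tz": 0,"wx": 0,"wy": 0,"wz": 0},
  {"hand": 0,"tx": 0,"ty": 0,"tz": 0,"wx": 0,"wy": 0,"wz": 0},
])

```text
time: 5.75
tool_pos: [521.1, -171.9, 26.0]
tcp_rot: [3.142, 0.0, -0.058]
contact_force: [0.5, 0.1, -0.5]
grip_width: 36.0
```

```bash
python3 - <<'E'
from h import *
shot('wrist','w6')
p,Rm,o=pose();print(p,o['tcp_rot'],o['time'],o['grip_width'],o['contact_force'],o['moment'])
T=p
print('tips/tcp proj',prj('wrist',[T,T+Rm@[0,0,14],T+Rm@[0,0,-5]]).round(0), 'shaft at y', prj('wrist',[[521,-172,14],[521,-172,22],[521,-172,6],[515,-265,14]]).round(0))
E
```

```text
[ 521.14023364 -171.87191824   25.9771934 ] [ 3.14154381e+00  4.79359780e-05 -5.75959373e-02] 5.8 39.4830723290367 [-0.07893217  0.61193242  0.90148508] [-0.01845685 -0.08652101  0.00364067]
tips/tcp proj [[280. 240.]
 [280. 233.]
 [280. 243.]] shaft at y [[280. 234.]
 [280. 238.]
 [280. 230.]
 [279. 347.]]
```

View pics/w6.png

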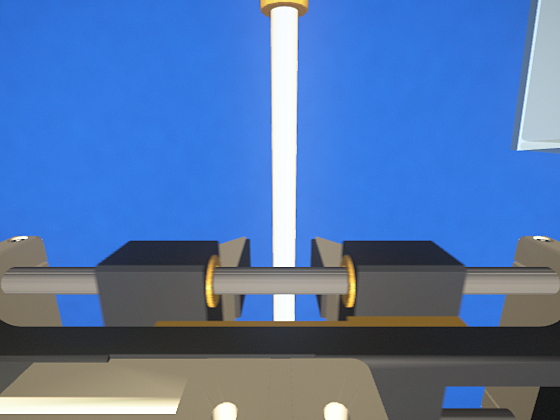

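```bash
python3 - <<'E'
from h import *
K,Rm,t=cam('wrist');print(Rm@[521,-172,14]+t, Rm@[521,-80,14]+t,-Rm.T@t,Rm.round(2))
im=cv2.imread('pics/w6.png')
for r in (20,60,100,140,180,220,230):
    g=im[r].astype(int);m=(g[:,2]>150)&(np.arange(560)>240)&(np.arange(560)<320)
    c=np.where(m)[0];o,d=ray('wrist',c.mean(),r);P=unp('wrist',c.mean(),r,14);print(r,c.min(),c.max(),P.round(1),'width',(c.max()-c.min()+1)*(Rm@P+t)[2]/294.7)
E
```

```text
[-2.54888726e-02  1.79687598e+01  2.04745412e+02] [ -5.36498313 -70.65371575 180.6301345 ] [ 525.0386352  -101.02399561  206.84620068] [[ 1.   -0.06  0.  ]
 [-0.06 -0.96  0.26]
 [-0.01 -0.26 -0.96]]
20 271 297 [530.9 -41.   14. ] width 15.599591450199696
60 271 297 [529.7 -62.1  14. ] width 16.106261578238062
100 271 296 [528.2 -84.5  14. ] width 16.03038089186711
140 271 296 [ 526.9 -108.5   14. ] width 16.58721397817474
180 272 295 [ 525.5 -134.2   14. ] width 15.862267937495156
220 272 295 [ 523.9 -161.9   14. ] width 16.454398026305824
230 273 295 [ 523.9 -169.1   14. ] width 15.917361355251519
```

Emit:
drive_tool([
  {"hand": 0,"tx": 0.04,"ty": 0,"tz": 0.1,"wx": 0,"wy": 0,"wz": 0},
  {"hand": 0,"tx": 0.04,"ty": 0,"tz": 0.1,"wx": 0,"wy": 0,"wz": 0},
  {"hand": 0,"tx": 0,"ty": 0,"tz": 0.05,"wx": 0,"wy": 0,"wz": 0},
  {"hand": 0,"tx": 0,"ty": 0,"tz": 0,"wx": 0,"wy": 0,"wz": 0},
])

```text
time: 6.13
tool_pos: [524.0, -171.9, 15.2]
tcp_rot: [-3.141, 0.001, -0.058]
contact_force: [0.2, -0.8, 0.3]
grip_width: 46.1
```

Emit:
drive_tool([
  {"hand": 0,"tx": 0,"ty": 0,"tz": 0.05,"wx": 0,"wy": 0,"wz": 0},
  {"hand": 0,"tx": 0,"ty": 0,"tz": 0.05,"wx": 0,"wy": 0,"wz": 0},
  {"hand": 0,"tx": 0,"ty": 0,"tz": 0,"wx": 0,"wy": 0,"wz": 0},
])

```text
time: 6.38
tool_pos: [524.1, -172.0, 11.6]
tcp_rot: [-3.141, 0.001, -0.058]
contact_force: [-0.2, -0.1, -0.3]
grip_width: 45.8
```

```bash
python3 - <<'E'
from h import *
p,Rm,o=pose();print(p,o['contact_force'],o['grip_width'])
shot('wrist','w7');shot('scene','s7');crop('pics/s7.png','pics/s7c.png',190,220,290,300)
E
```

```text
[ 524.10529057 -171.96321217   11.59108487] [-0.17380345 -0.09238144 -0.26825763] 45.77209473901473
pics/s7c.png 7.5
```

View pics/w7.png

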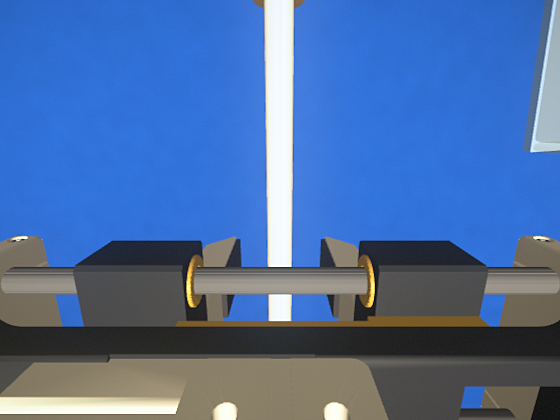

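View pics/s7c.png

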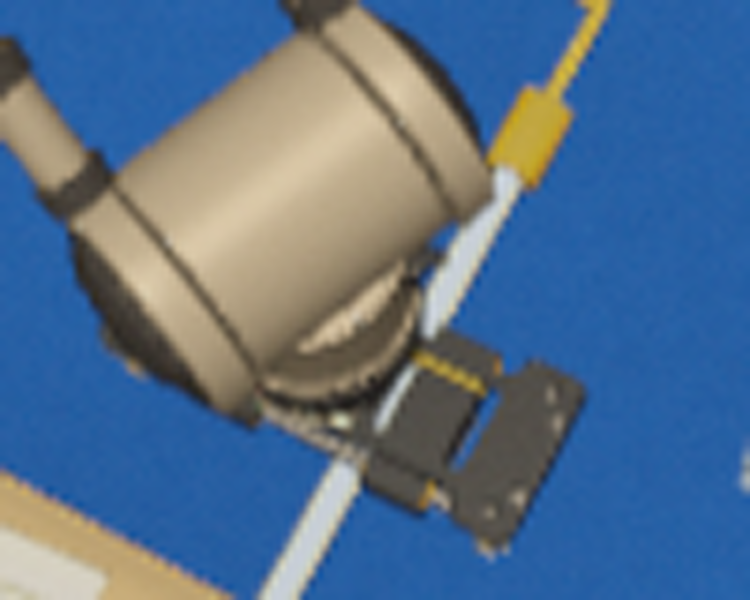

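Emit:
drive_tool([
  {"hand": 0,"tx": 0,"ty": 0,"tz": 0.1,"wx": 0,"wy": 0,"wz": 0},
  {"hand": 0,"tx": 0,"ty": 0,"tz": 0.1,"wx": 0,"wy": 0,"wz": 0},
  {"hand": 0,"tx": 0,"ty": 0,"tz": 0,"wx": 0,"wy": 0,"wz": 0},
])

```text
time: 6.73
tool_pos: [523.8, -171.8, 3.1]
tcp_rot: [-3.141, 0.001, -0.058]
contact_force: [-0.2, 0.4, 0.9]
grip_width: 45.6
```

Emit:
drive_tool([
  {"hand": 0,"tx": 0,"ty": 0,"tz": 0.08,"wx": 0,"wy": 0,"wz": 0},
  {"hand": 0,"tx": 0,"ty": 0,"tz": 0.08,"wx": 0,"wy": 0,"wz": 0},
  {"hand": 0,"tx": 0,"ty": 0,"tz": 0,"wx": 0,"wy": 0,"wz": 0},
])

```text
time: 6.98
tool_pos: [524.0, -171.9, -3.1]
tcp_rot: [-3.141, 0.001, -0.058]
contact_force: [-0.0, 0.5, 0.2]
grip_width: 46.0
```

```bash
python3 - <<'E'
from h import *
p,Rm,o=pose();print(p,o['contact_force'],o['grip_width'],o['time'])
shot('wrist','w8')
E
```

```text
[ 523.95101894 -171.87789702   -3.11348085] [-0.02536968  0.50418828  0.20559189] 45.950265892514665 6.9833
```

View pics/w8.png

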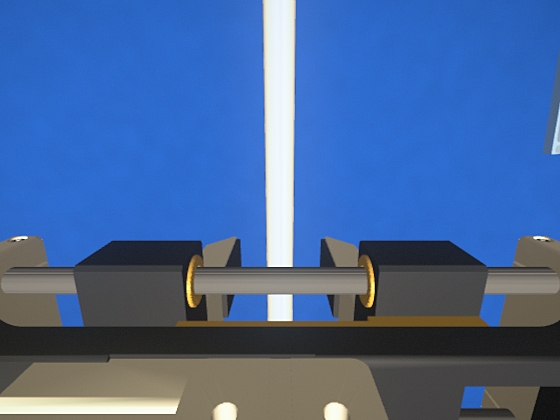

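Emit:
drive_tool([
  {"hand": 0,"tx": 0,"ty": 0,"tz": 0.08,"wx": 0,"wy": 0,"wz": 0},
  {"hand": 0,"tx": 0,"ty": 0,"tz": 0.08,"wx": 0,"wy": 0,"wz": 0},
  {"hand": 0,"tx": 0,"ty": 0,"tz": 0.04,"wx": 0,"wy": 0,"wz": 0},
  {"hand": 0,"tx": 0,"ty": 0,"tz": 0,"wx": 0,"wy": 0,"wz": 0},
])

```text
time: 7.37
tool_pos: [524.1, -171.9, -10.9]
tcp_rot: [-3.141, 0.001, -0.058]
contact_force: [0.1, 0.0, -0.4]
grip_width: 45.8
```

```bash
python3 - <<'E'
from h import *
p,Rm,o=pose();print(p,o['contact_force'],o['grip_width'],o['time'])
shot('wrist','w9')
K,Rm,t=cam('wrist')
im=cv2.imread('pics/w9.png')
for r in (20,100,180,235):
    g=im[r].astype(int);m=(g[:,2]>150)&(np.arange(560)>240)&(np.arange(560)<320)
    c=np.where(m)[0];P=unp('wrist',c.mean(),r,14);print(r,c.min(),c.max(),P.round(1),'width',(c.max()-c.min()+1)*(Rm@P+t)[2]/294.7)
crop('pics/w9.png','pics/w9c.png',200,180,360,330)
E
```

```text
[ 524.05988998 -171.91549567  -10.88013007] [ 0.08769096  0.04932678 -0.43020862] 45.825495528038594 7.3667
20 262 295 [530.3 -52.4  14. ] width 15.914065707150947
100 264 294 [528.4 -87.6  14. ] width 15.483431703952755
180 265 293 [ 526.  -127.9   14. ] width 15.526238076623866
235 266 293 [ 524.5 -159.1   14. ] width 15.770643100483364
pics/w9c.png 4.0
```

View pics/w9c.png

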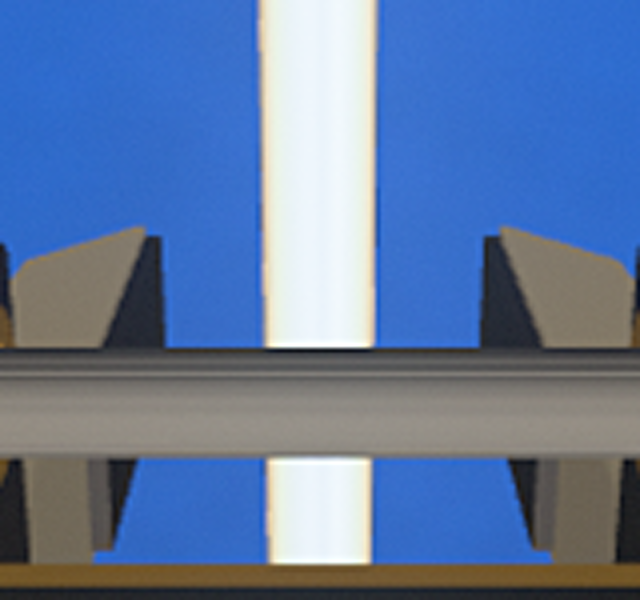

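Emit:
drive_tool([
  {"hand": 0,"tx": 0,"ty": 0,"tz": 0.06,"wx": 0,"wy": 0,"wz": 0},
  {"hand": 0,"tx": 0,"ty": 0,"tz": 0.06,"wx": 0,"wy": 0,"wz": 0},
  {"hand": 0,"tx": 0,"ty": 0,"tz": 0.02,"wx": 0,"wy": 0,"wz": 0},
  {"hand": 0,"tx": 0,"ty": 0,"tz": 0,"wx": 0,"wy": 0,"wz": 0},
])

```text
time: 7.75
tool_pos: [524.2, -172.0, -16.3]
tcp_rot: [-3.141, 0.0, -0.058]
contact_force: [-0.4, -0.1, 0.2]
grip_width: 46.0
```

Emit:
drive_tool([
  {"hand": 1,"tx": 0,"ty": 0,"tz": 0,"wx": 0,"wy": 0,"wz": 0},
  {"hand": 1,"tx": 0,"ty": 0,"tz": 0,"wx": 0,"wy": 0,"wz": 0},
  {"hand": 1,"tx": 0,"ty": 0,"tz": 0,"wx": 0,"wy": 0,"wz": 0},
  {"hand": 1,"tx": 0,"ty": 0,"tz": 0,"wx": 0,"wy": 0,"wz": 0},
  {"hand": 1,"tx": 0,"ty": 0,"tz": 0,"wx": 0,"wy": 0,"wz": 0},
  {"hand": 1,"tx": 0,"ty": 0,"tz": 0,"wx": 0,"wy": 0,"wz": 0},
  {"hand": 1,"tx": 0,"ty": 0,"tz": 0,"wx": 0,"wy": 0,"wz": 0},
])

```text
time: 8.33
tool_pos: [524.4, -172.1, -15.9]
tcp_rot: [3.142, -0.0, -0.058]
contact_force: [0.9, 0.1, 1.4]
grip_width: 15.3
```

Emit:
drive_tool([
  {"hand": 1,"tx": 0,"ty": -0.2,"tz": 0,"wx": 0,"wy": 0,"wz": 0},
  {"hand": 1,"tx": 0,"ty": -0.4,"tz": 0,"wx": 0,"wy": 0,"wz": 0},
  {"hand": 1,"tx": 0,"ty": -0.5,"tz": 0,"wx": 0,"wy": 0,"wz": 0},
  {"hand": 1,"tx": 0,"ty": -0.5,"tz": 0,"wx": 0,"wy": 0,"wz": 0},
  {"hand": 1,"tx": 0,"ty": -0.5,"tz": 0,"wx": 0,"wy": 0,"wz": 0},
  {"hand": 1,"tx": 0,"ty": -0.5,"tz": 0,"wx": 0,"wy": 0,"wz": 0},
  {"hand": 1,"tx": 0,"ty": -0.5,"tz": 0,"wx": 0,"wy": 0,"wz": 0},
  {"hand": 1,"tx": 0,"ty": -0.5,"tz": 0,"wx": 0,"wy": 0,"wz": 0},
  {"hand": 1,"tx": 0,"ty": -0.5,"tz": 0,"wx": 0,"wy": 0,"wz": 0},
  {"hand": 1,"tx": 0,"ty": -0.5,"tz": 0,"wx": 0,"wy": 0,"wz": 0},
  {"hand": 1,"tx": 0,"ty": -0.5,"tz": 0,"wx": 0,"wy": 0,"wz": 0},
  {"hand": 1,"tx": 0,"ty": -0.4,"tz": 0,"wx": 0,"wy": 0,"wz": 0},
  {"hand": 1,"tx": 0,"ty": -0.2,"tz": 0,"wx": 0,"wy": 0,"wz": 0},
  {"hand": 1,"tx": 0,"ty": 0,"tz": 0,"wx": 0,"wy": 0,"wz": 0},
])

```text
time: 9.5
tool_pos: [537.4, 57.5, -15.9]
tcp_rot: [-3.141, -0.0, -0.056]
contact_force: [0.1, 1.2, 1.2]
grip_width: 14.9
```

Emit:
drive_tool([
  {"hand": 0,"tx": 0,"ty": 0,"tz": 0,"wx": 0,"wy": 0,"wz": 0},
  {"hand": 0,"tx": 0,"ty": 0,"tz": 0,"wx": 0,"wy": 0,"wz": 0},
  {"hand": 0,"tx": 0,"ty": 0,"tz": 0,"wx": 0,"wy": 0,"wz": 0},
  {"hand": 0,"tx": 0,"ty": 0,"tz": 0,"wx": 0,"wy": 0,"wz": 0},
  {"hand": -0.2,"tx": 0,"ty": 0,"tz": -0.5,"wx": 0,"wy": 0,"wz": 0},
  {"hand": -0.2,"tx": 0,"ty": 0.3,"tz": -0.8,"wx": 0,"wy": 0,"wz": 0},
  {"hand": -0.2,"tx": 0,"ty": 0.8,"tz": -0.8,"wx": 0,"wy": 0,"wz": 0},
  {"hand": -0.2,"tx": 0,"ty": 0.8,"tz": -0.5,"wx": 0,"wy": 0,"wz": 0},
  {"hand": -0.2,"tx": 0,"ty": 0.8,"tz": 0,"wx": 0,"wy": 0,"wz": 0},
  {"hand": -0.2,"tx": 0,"ty": 0.8,"tz": 0,"wx": 0,"wy": 0,"wz": 0},
  {"hand": -0.2,"tx": 0,"ty": 0.4,"tz": 0,"wx": 0,"wy": 0,"wz": 0},
  {"hand": -0.2,"tx": 0,"ty": 0,"tz": 0,"wx": 0,"wy": 0,"wz": 0},
])

```text
time: 10.5
tool_pos: [528.4, -101.6, 85.7]
tcp_rot: [3.14, -0.001, -0.062]
contact_force: [-0.4, -0.8, 0.5]
grip_width: 54.9
```

```bash
python3 - <<'E'
from h import *
p,Rm,o=pose();print(p,o['tcp_rot'],o['contact_force'],o['grip_width'],o['time'])
shot('wrist','w10');shot('scene','s10')
crop('pics/s10.png','pics/s10c.png',140,120,380,300)
E
```

```text
[ 528.4441061  -101.64096784   85.69795306] [ 3.14039092e+00 -8.20805296e-04 -6.22585446e-02] [-0.36234522 -0.79588988  0.49186721] 54.90531066759741 10.5
pics/s10c.png 3.3333333333333335
```

View pics/w10.png

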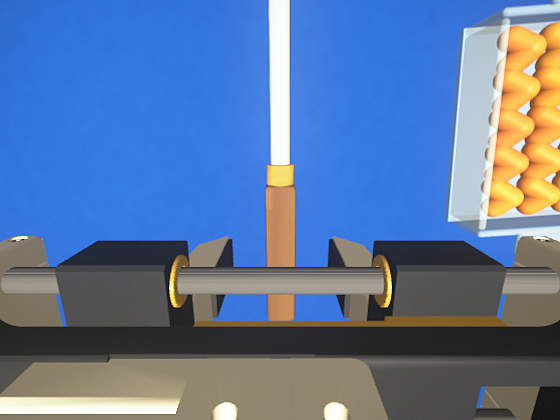

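View pics/s10c.png

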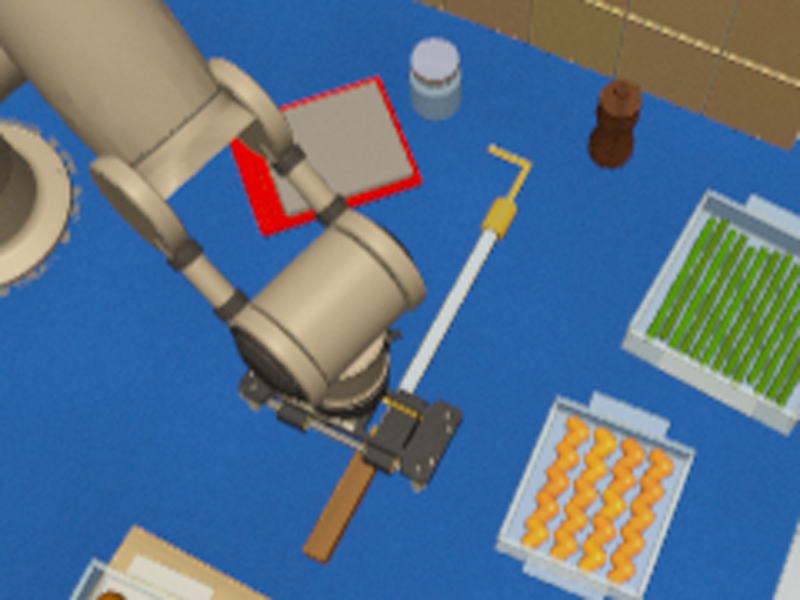

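```bash
python3 - <<'E'
from h import *
p,Rm,o=pose();print(p,o['time'])
for u,v,z in [(280,187,14+13),(280,165,14+10),(280,100,14),(280,20,14),(280,230,26)]: print(unp('wrist',u,v,z).round(1))
E
```

```text
[528.34275682 -98.38574863  85.3519286 ] 10.6
[529.6 -74.3  27. ]
[530.6 -56.6  24. ]
[533.7  -5.7  14. ]
[537.2  51.2  14. ]
[ 527.3 -112.1   26. ]
```

Emit:
drive_tool([
  {"hand": -0.2,"tx": 0,"ty": -0.23,"tz": 0.5,"wx": 0,"wy": 0,"wz": 0},
  {"hand": -0.2,"tx": 0,"ty": 0,"tz": 0.6,"wx": 0,"wy": 0,"wz": 0},
  {"hand": -0.2,"tx": 0,"ty": 0,"tz": 0.6,"wx": 0,"wy": 0,"wz": 0},
  {"hand": -0.2,"tx": 0,"ty": 0,"tz": 0.4,"wx": 0,"wy": 0,"wz": 0},
  {"hand": -0.2,"tx": 0,"ty": 0,"tz": 0.25,"wx": 0,"wy": 0,"wz": 0},
  {"hand": -0.2,"tx": 0,"ty": 0,"tz": 0.1,"wx": 0,"wy": 0,"wz": 0},
  {"hand": -0.2,"tx": 0,"ty": 0,"tz": 0,"wx": 0,"wy": 0,"wz": 0},
])

```text
time: 11.18
tool_pos: [528.8, -87.7, -13.1]
tcp_rot: [-3.141, 0.001, -0.057]
contact_force: [-0.5, -0.1, -0.1]
grip_width: 55.3
```

Emit:
drive_tool([
  {"hand": 1,"tx": 0,"ty": 0.04,"tz": 0.05,"wx": 0,"wy": 0,"wz": 0},
  {"hand": 1,"tx": 0,"ty": 0,"tz": 0,"wx": 0,"wy": 0,"wz": 0},
  {"hand": 1,"tx": 0,"ty": 0,"tz": 0,"wx": 0,"wy": 0,"wz": 0},
  {"hand": 1,"tx": 0,"ty": 0,"tz": 0,"wx": 0,"wy": 0,"wz": 0},
  {"hand": 1,"tx": 0,"ty": 0,"tz": 0,"wx": 0,"wy": 0,"wz": 0},
  {"hand": 1,"tx": 0,"ty": 0,"tz": 0,"wx": 0,"wy": 0,"wz": 0},
  {"hand": 1,"tx": 0,"ty": 0,"tz": 0,"wx": 0,"wy": 0,"wz": 0},
])

```text
time: 11.77
tool_pos: [529.4, -90.2, -14.0]
tcp_rot: [3.141, -0.001, -0.058]
contact_force: [-1.3, -0.9, 4.7]
grip_width: 25.6
```

Emit:
drive_tool([
  {"hand": 1,"tx": 0,"ty": 0,"tz": -0.1,"wx": 0,"wy": 0,"wz": 0},
  {"hand": 1,"tx": 0,"ty": 0,"tz": -0.3,"wx": 0,"wy": 0,"wz": 0},
  {"hand": 1,"tx": 0,"ty": 0,"tz": -0.5,"wx": 0,"wy": 0,"wz": 0},
  {"hand": 1,"tx": 0,"ty": 0,"tz": -0.5,"wx": 0,"wy": 0,"wz": 0},
  {"hand": 1,"tx": 0,"ty": 0,"tz": -0.4,"wx": 0,"wy": 0,"wz": 0},
  {"hand": 1,"tx": 0,"ty": 0,"tz": -0.2,"wx": 0,"wy": 0,"wz": 0},
  {"hand": 1,"tx": 0,"ty": 0,"tz": 0,"wx": 0,"wy": 0,"wz": 0},
  {"hand": 1,"tx": 0,"ty": 0,"tz": 0,"wx": 0,"wy": 0,"wz": 0},
])

```text
time: 12.43
tool_pos: [528.8, -90.0, 65.1]
tcp_rot: [3.142, 0.0, -0.058]
contact_force: [-0.3, -0.3, -2.5]
grip_width: 25.8
```

```bash
python3 - <<'E'
from h import *
p,Rm,o=pose();print(p,o['tcp_rot'],o['contact_force'],o['moment'],o['grip_width'],o['time'])
shot('wrist','w11');shot('scene','s11')
crop('pics/s11.png','pics/s11c.png',140,120,380,300)
E
```

```text
[528.8283163  -89.97772309  65.14572624] [ 3.14151129e+00  2.16457347e-04 -5.75218669e-02] [-0.34038267 -0.28846355 -2.54535705] [-0.13458748 -0.02481097  0.02996638] 25.774441240348867 12.4333
pics/s11c.png 3.3333333333333335
```

View pics/w11.png

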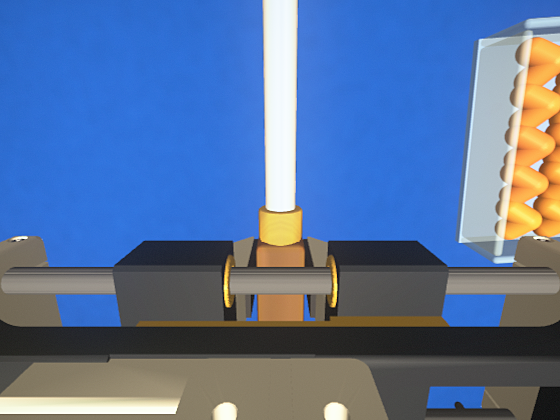

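View pics/s11c.png

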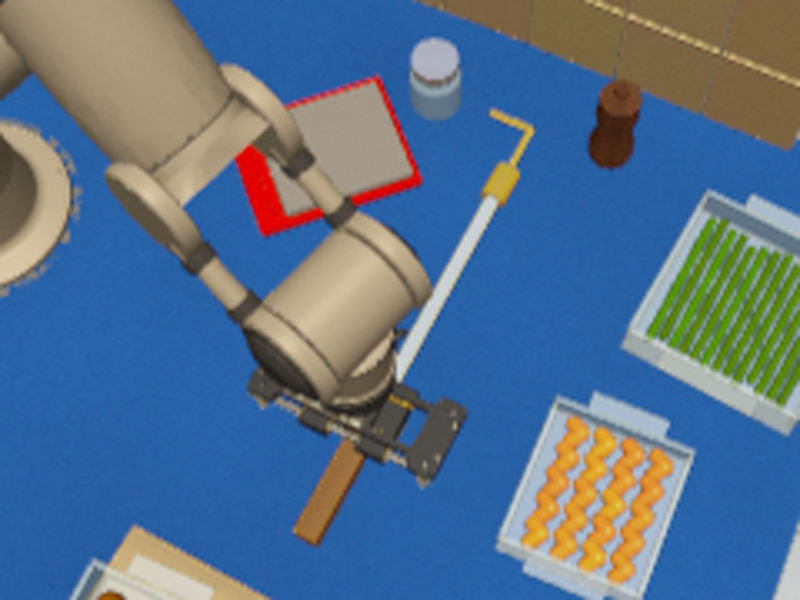

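```bash
python3 - <<'E'
from h import *
for s in (0,0.03,.06,.1):
    B=np.array([528.5,-90,93])+380*np.array([.054,.998*np.cos(s),-np.sin(s)])
    q=prj('scene',[B])[0];print(s,B,(q-[140,120])*3.3333)
E
```

```text
0 [549.02 289.24  93.  ] [528.5773326  125.93404212]
0.03 [549.02       289.0693548   81.60170992] [528.00164645 131.48886096]
0.06 [549.02       288.55757277  70.21367754] [527.31599425 137.20989461]
0.1 [549.02       287.34537964  55.06330167] [526.23553032 145.08434995]
```

Emit:
drive_tool([
  {"hand": 1,"tx": 0,"ty": 0,"tz": -0.3,"wx": 0,"wy": 0,"wz": 0},
  {"hand": 1,"tx": 0,"ty": 0,"tz": -0.5,"wx": 0,"wy": 0,"wz": 0},
  {"hand": 1,"tx": 0.07,"ty": -0.2,"tz": -0.6,"wx": 0,"wy": 0,"wz": 0},
  {"hand": 1,"tx": 0.08,"ty": -0.3,"tz": -0.6,"wx": 0,"wy": 0,"wz": 0},
  {"hand": 1,"tx": 0.08,"ty": -0.3,"tz": -0.6,"wx": 0,"wy": 0,"wz": 0},
  {"hand": 1,"tx": 0.08,"ty": -0.3,"tz": -0.6,"wx": 0,"wy": 0,"wz": 0},
  {"hand": 1,"tx": 0.08,"ty": -0.3,"tz": -0.6,"wx": 0,"wy": 0,"wz": 0},
  {"hand": 1,"tx": 0.08,"ty": -0.3,"tz": -0.6,"wx": 0,"wy": 0,"wz": 0},
  {"hand": 1,"tx": 0.08,"ty": -0.3,"tz": -0.6,"wx": 0,"wy": 0,"wz": 0},
  {"hand": 1,"tx": 0.08,"ty": -0.3,"tz": -0.6,"wx": 0,"wy": 0,"wz": 0},
  {"hand": 1,"tx": 0,"ty": -0.2,"tz": -0.5,"wx": 0,"wy": 0,"wz": 0},
  {"hand": 1,"tx": 0,"ty": 0,"tz": -0.3,"wx": 0,"wy": 0,"wz": 0},
  {"hand": 1,"tx": 0,"ty": 0,"tz": 0,"wx": 0,"wy": 0,"wz": 0},
  {"hand": 1,"tx": 0,"ty": 0,"tz": 0,"wx": 0,"wy": 0,"wz": 0},
])

```text
time: 13.7
tool_pos: [559.9, 8.3, 320.3]
tcp_rot: [3.141, 0.001, -0.057]
contact_force: [-0.3, 0.1, -2.2]
grip_width: 25.9
```

```bash
python3 - <<'E'
from h import *
p,Rm,o=pose();print(p,o['tcp_rot'],o['contact_force'],o['moment'],o['grip_width'],o['time'],o['joint_positions'])
shot('top','t12');shot('scene','s12')
crop('pics/s12.png','pics/s12c.png',200,0,440,180);crop('pics/t12.png','pics/t12c.png',60,120,300,300)
E
```

```text
[559.93162278   8.33408388 320.26510048] [ 3.14142112e+00  1.38230138e-03 -5.74887881e-02] [-0.34848594  0.12456539 -2.19945435] [-0.15542909 -0.07052292  0.02920911] 25.918918215541247 13.7 [-1.21813816e-01  3.51985535e-01  1.19176883e+00 -2.60141820e-04
  1.59920670e+00 -6.43323586e-02]
pics/s12c.png 3.3333333333333335
pics/t12c.png 3.3333333333333335
```

View pics/s12c.png

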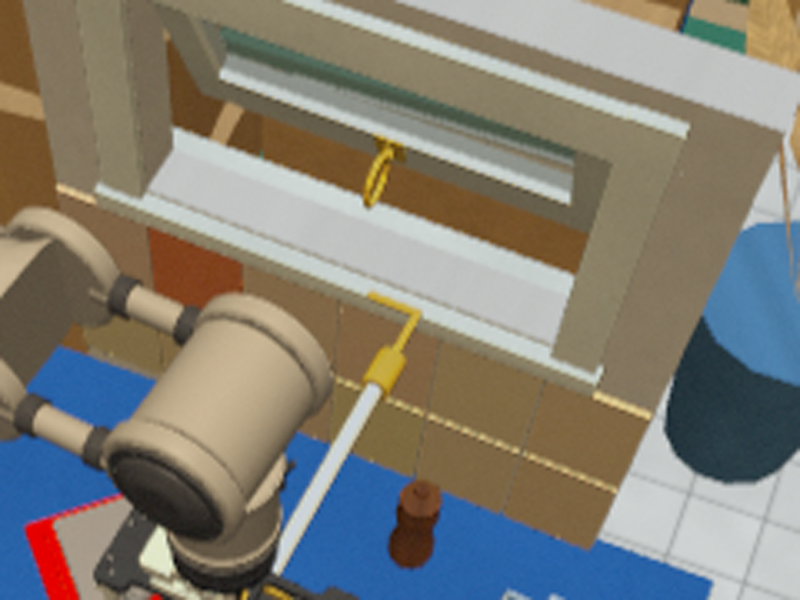

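View pics/t12c.png

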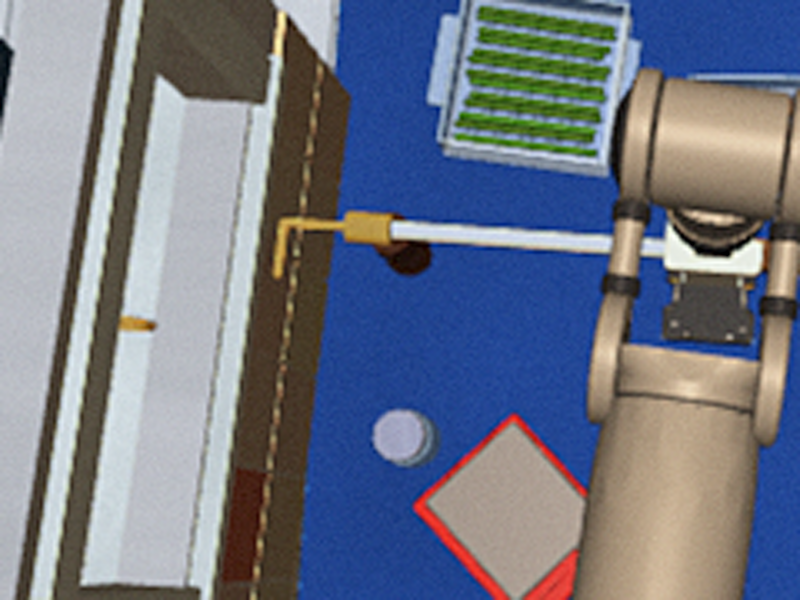

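```bash
python3 - <<'E'
from h import *
S=lambda u,v:('scene',200+u/3.3333,v/3.3333);T=lambda u,v:('top',60+u/3.3333,120+v/3.3333)
def res(P,obs): return [np.linalg.norm(prj(n,[P])[0]-[u,v]).round(2) for n,u,v in obs]
for nm,o in [('bend',[S(418,314),T(284,223)]),('pinend',[S(369,296),T(276,276)]),('fer',[S(376,386),T(391,230)])]:
    P=tri(o);print(nm,P.round(1),res(P,o))
E
sed -i 's#pics/top0.png#pics/t12.png#;s#pics/scene0.png#pics/s12.png#' ov.py
python3 - <<'E'
import sys;sys.path.insert(0,'.')
import os;os.chdir('.')
from ov import *
a=[];b=[]
for i,th in enumerate([0.46,0.49,0.52,0.55]):
    overlay('scene','pics/s12.png','pics/z.png',(300,35,330,65),488,447,0.035,th);a.append(cv2.resize(cv2.imread('pics/z.png'),(400,400)))
    overlay('top','pics/t12.png','pics/z.png',(85,205,115,230),488,447,0.035,th);b.append(cv2.resize(cv2.imread('pics/z.png'),(400,333)))
cv2.imwrite('pics/za.png',cv2.resize(np.vstack([np.hstack(a),np.hstack(b)]),(800,366)))
E
```

```text
bend [582.8 389.6 338.4] [np.float64(0.4), np.float64(0.41)]
pinend [534.3 392.6 337.8] [np.float64(0.06), np.float64(0.07)]
fer [577.2 294.3 345.1] [np.float64(0.71), np.float64(0.72)]
```

View pics/za.png

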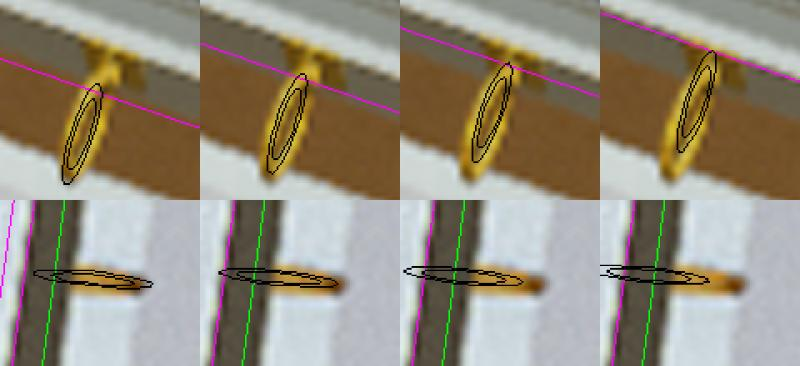

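```bash
sed -i 's/ring(th,23.5)/ring(th,27)/;s/ring(th,16.5)/ring(th,20)/' ov.py
python3 - <<'E'
import os;os.chdir('.')
from ov import *
a=[];b=[]
for i,th in enumerate([0.47,0.49,0.51,0.53]):
    overlay('scene','pics/s12.png','pics/z.png',(300,35,330,65),488,447,0.035,th);a.append(cv2.resize(cv2.imread('pics/z.png'),(400,400)))
    overlay('top','pics/t12.png','pics/z.png',(85,205,115,230),488,447,0.035,th);b.append(cv2.resize(cv2.imread('pics/z.png'),(400,333)))
    print(th,Wm(488,447,.035)(sp([-34,0,-190],th)))
cv2.imwrite('pics/za.png',cv2.resize(np.vstack([np.hstack(a),np.hstack(b)]),(800,366)))
E
```

```text
0.47 [[490.37024354 514.69358893 348.20389154]]
0.49 [[490.49917573 518.37586152 349.35547667]]
0.51 [[490.62727625 522.03438162 350.58051715]]
0.53 [[490.75449385 525.66768587 351.878523  ]]
```

View pics/za.png

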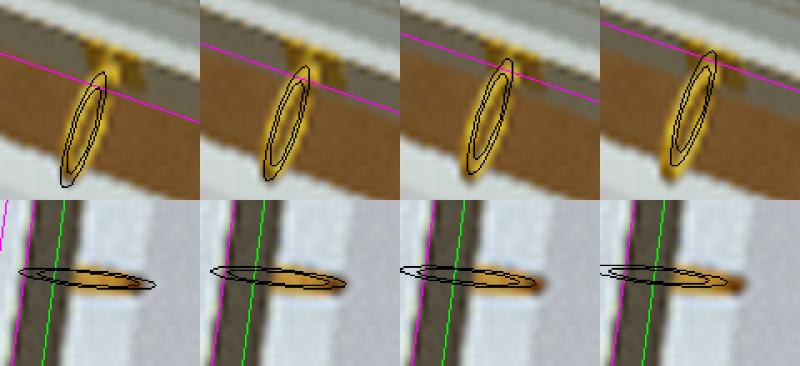

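Emit:
drive_tool([
  {"hand": 1,"tx": 0,"ty": 0,"tz": -0.1,"wx": 0,"wy": 0,"wz": 0},
  {"hand": 1,"tx": 0,"ty": -0.2,"tz": -0.1,"wx": 0,"wy": 0,"wz": 0},
  {"hand": 1,"tx": 0,"ty": -0.4,"tz": -0.08,"wx": 0,"wy": 0,"wz": 0},
  {"hand": 1,"tx": 0,"ty": -0.5,"tz": 0,"wx": 0,"wy": 0,"wz": 0},
  {"hand": 1,"tx": 0,"ty": -0.5,"tz": 0,"wx": 0,"wy": 0,"wz": 0},
  {"hand": 1,"tx": 0,"ty": -0.5,"tz": 0,"wx": 0,"wy": 0,"wz": 0},
  {"hand": 1,"tx": 0,"ty": -0.4,"tz": 0,"wx": 0,"wy": 0,"wz": 0},
  {"hand": 1,"tx": 0,"ty": -0.35,"tz": 0,"wx": 0,"wy": 0,"wz": 0},
  {"hand": 1,"tx": 0,"ty": -0.2,"tz": 0,"wx": 0,"wy": 0,"wz": 0},
  {"hand": 1,"tx": 0,"ty": 0,"tz": 0,"wx": 0,"wy": 0,"wz": 0},
  {"hand": 1,"tx": 0,"ty": 0,"tz": 0,"wx": 0,"wy": 0,"wz": 0},
])

```text
time: 14.72
tool_pos: [567.0, 130.1, 332.5]
tcp_rot: [3.141, 0.0, -0.057]
contact_force: [-0.4, -0.1, -1.6]
grip_width: 25.7
```

```bash
python3 - <<'E'
from h import *
p,Rm,o=pose();print(p,o['tcp_rot'],o['contact_force'],o['moment'],o['grip_width'],o['time'])
shot('top','t13');shot('scene','s13')
crop('pics/s13.png','pics/s13c.png',280,20,380,95);crop('pics/t13.png','pics/t13c.png',80,160,180,235)
E
```

```text
[567.01759381 130.10704988 332.52867991] [ 3.14104638e+00  2.21061529e-04 -5.71204492e-02] [-0.39175014 -0.11413825 -1.60255753] [-0.15955404 -0.1269857  -0.01248575] 25.70736373002426 14.7167
pics/s13c.png 8.0
pics/t13c.png 8.0
```

View pics/s13c.png

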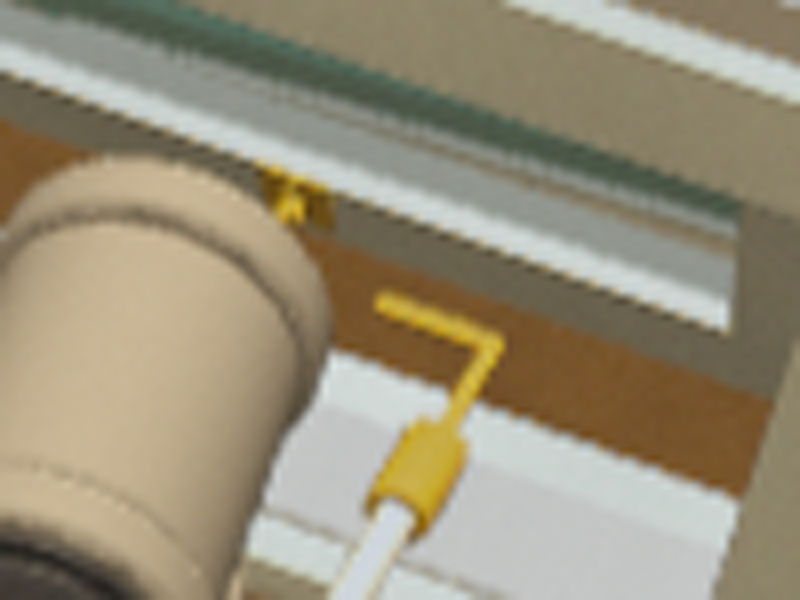

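View pics/t13c.png

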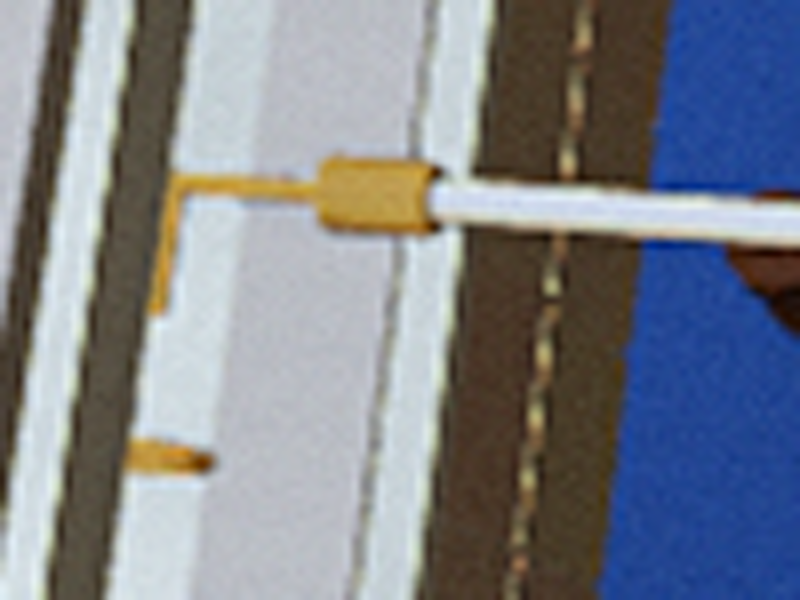

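```bash
python3 - <<'E'
from h import *
S=lambda u,v:('scene',280+u/8,20+v/8);T=lambda u,v:('top',80+u/8,160+v/8)
def res(P,obs): return [np.linalg.norm(prj(n,[P])[0]-[u,v]).round(2) for n,u,v in obs]
for nm,o in [('bend',[S(492,343),T(177,182)]),('pinend',[S(376,301),T(157,312)]),('fer',[S(396,512),T(434,198)])]:
    P=tri(o);print(nm,P.round(1),res(P,o))
E
```

```text
bend [589.2 509.4 355.4] [np.float64(0.46), np.float64(0.49)]
pinend [540.5 511.4 356.2] [np.float64(0.3), np.float64(0.33)]
fer [584.2 415.7 356.9] [np.float64(0.35), np.float64(0.37)]
```

```bash
python3 - <<'E'
from win import *
W=Wm(488,447,.035)
E=W(sp([-34,0,-190],.485))[0];P=np.array([489.5,513.8,356.])
print(E,(prj('top',[E,P])-[80,160])*8,(prj('scene',[E,P])-[280,20])*8)
R_=W(ring(.485,27,60));q=(prj('top',R_)-[80,160])*8;print('ring top extent',q.min(0),q.max(0))
R_=W(ring(.485,20,60));q=(prj('top',R_)-[80,160])*8;print('hole top extent',q.min(0),q.max(0))
q=(prj('scene',W(ring(.485,20,60)))-[280,20])*8;print('hole scene',q[::5].round(0))
E
```

```text
[490.46701865 517.45746279 349.06067545] [[133.27558595 450.32304897]
 [135.3325401  449.99718713]] [[259.48481133 267.01580035]
 [255.26637503 259.56096231]]
ring top extent [ 50.78932666 437.30583208] [214.26823474 462.80091957]
hole top extent [ 72.31314748 440.73520066] [193.38708321 459.61737867]
hole scene [[279. 219.]
 [274. 216.]
 [264. 228.]
 [253. 251.]
 [244. 278.]
 [239. 302.]
 [240. 316.]
 [247. 316.]
 [256. 303.]
 [267. 280.]
 [275. 254.]
 [279. 230.]]
```

Emit:
drive_tool([
  {"hand": 1,"tx": -0.15,"ty": 0,"tz": 0.03,"wx": 0,"wy": 0,"wz": 0},
  {"hand": 1,"tx": -0.25,"ty": 0,"tz": 0.03,"wx": 0,"wy": 0,"wz": 0},
  {"hand": 1,"tx": -0.25,"ty": 0,"tz": 0,"wx": 0,"wy": 0,"wz": 0},
  {"hand": 1,"tx": -0.25,"ty": 0,"tz": 0,"wx": 0,"wy": 0,"wz": 0},
  {"hand": 1,"tx": -0.25,"ty": 0,"tz": 0,"wx": 0,"wy": 0,"wz": 0},
  {"hand": 1,"tx": 0,"ty": 0,"tz": 0,"wx": 0,"wy": 0,"wz": 0},
])

```text
time: 15.32
tool_pos: [519.5, 132.4, 330.9]
tcp_rot: [3.142, -0.0, -0.058]
contact_force: [0.3, 0.7, -2.6]
grip_width: 25.6
```

Emit:
drive_tool([
  {"hand": 1,"tx": -0.25,"ty": 0,"tz": 0,"wx": 0,"wy": 0,"wz": 0},
  {"hand": 1,"tx": -0.25,"ty": 0,"tz": 0,"wx": 0,"wy": 0,"wz": 0},
  {"hand": 1,"tx": -0.2,"ty": 0,"tz": 0,"wx": 0,"wy": 0,"wz": 0},
  {"hand": 1,"tx": 0,"ty": 0,"tz": 0,"wx": 0,"wy": 0,"wz": 0},
  {"hand": 1,"tx": 0,"ty": 0,"tz": 0,"wx": 0,"wy": 0,"wz": 0},
])

```text
time: 15.73
tool_pos: [493.3, 134.2, 330.6]
tcp_rot: [3.142, -0.001, -0.058]
contact_force: [0.5, 0.2, -2.3]
grip_width: 25.7
```

```bash
python3 - <<'E'
from h import *
p,Rm,o=pose();print(p,o['tcp_rot'],o['contact_force'],o['moment'],o['grip_width'],o['time'])
shot('top','t14');shot('scene','s14')
crop('pics/s14.png','pics/s14c.png',280,20,380,95);crop('pics/t14.png','pics/t14c.png',80,160,180,235)
E
```

```text
[493.31542992 134.19536113 330.56888857] [ 3.14157257e+00 -9.51034194e-04 -5.78793851e-02] [ 0.45127103  0.23158792 -2.2577932 ] [-0.18529092 -0.02160205 -0.03392436] 25.743242160474047 15.7333
pics/s14c.png 8.0
pics/t14c.png 8.0
```

View pics/s14c.png

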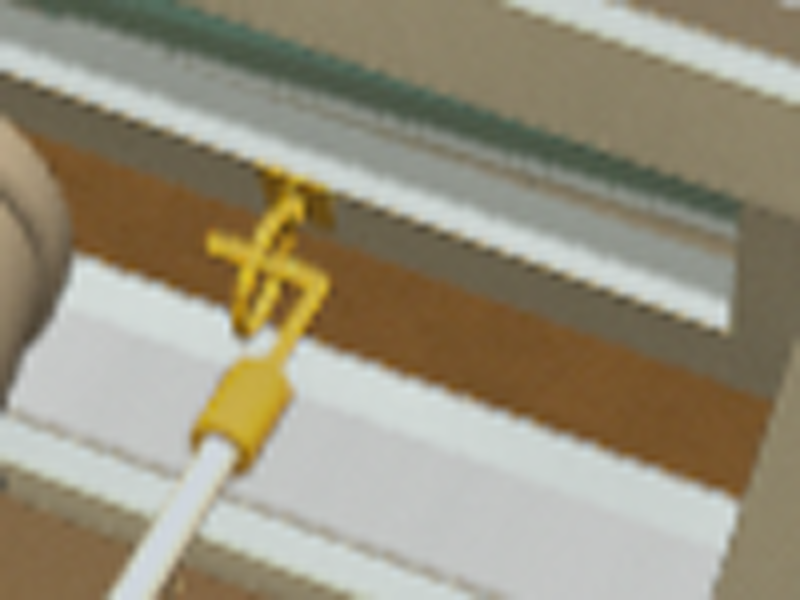

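View pics/t14c.png

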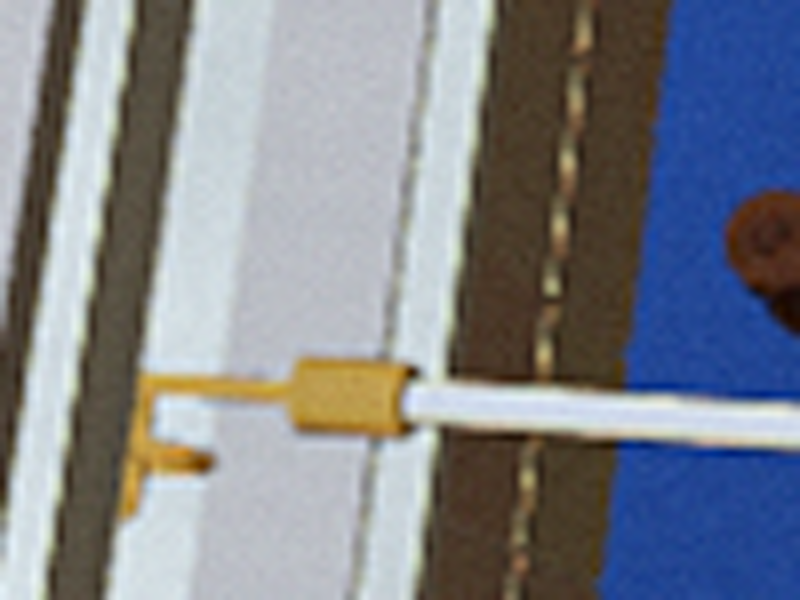

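Emit:
drive_tool([
  {"hand": 1,"tx": 0,"ty": 0.15,"tz": 0,"wx": 0,"wy": 0,"wz": 0},
  {"hand": 1,"tx": 0,"ty": 0.2,"tz": 0.03,"wx": 0,"wy": 0,"wz": 0},
  {"hand": 1,"tx": 0,"ty": 0.2,"tz": 0.03,"wx": 0,"wy": 0,"wz": 0},
  {"hand": 1,"tx": 0,"ty": 0.2,"tz": 0.03,"wx": 0,"wy": 0,"wz": 0},
  {"hand": 1,"tx": 0,"ty": 0.2,"tz": 0.03,"wx": 0,"wy": 0,"wz": 0},
  {"hand": 1,"tx": 0,"ty": 0.2,"tz": 0.03,"wx": 0,"wy": 0,"wz": 0},
  {"hand": 1,"tx": 0,"ty": 0.2,"tz": 0.03,"wx": 0,"wy": 0,"wz": 0},
  {"hand": 1,"tx": 0,"ty": 0.2,"tz": 0,"wx": 0,"wy": 0,"wz": 0},
  {"hand": 1,"tx": 0,"ty": 0.2,"tz": 0,"wx": 0,"wy": 0,"wz": 0},
])

```text
time: 16.58
tool_pos: [489.0, 64.5, 322.9]
tcp_rot: [-3.139, 0.0, -0.058]
contact_force: [0.3, 7.6, -2.5]
grip_width: 26.1
```

```bash
python3 - <<'E'
from h import *
p,Rm,o=pose();print(p,o['tcp_rot'],o['contact_force'],o['moment'],o['grip_width'],o['time'])
shot('scene','s15')
crop('pics/s15.png','pics/s15c.png',280,20,380,95)
E
```

```text
[488.96741138  64.51209188 322.94168159] [-3.13941921e+00  1.80711647e-04 -5.76452564e-02] [ 0.26294898  7.56458423 -2.4999618 ] [ 1.19379309 -0.13666297 -0.10728513] 26.115999521705653 16.5833
pics/s15c.png 8.0
```

View pics/s15c.png

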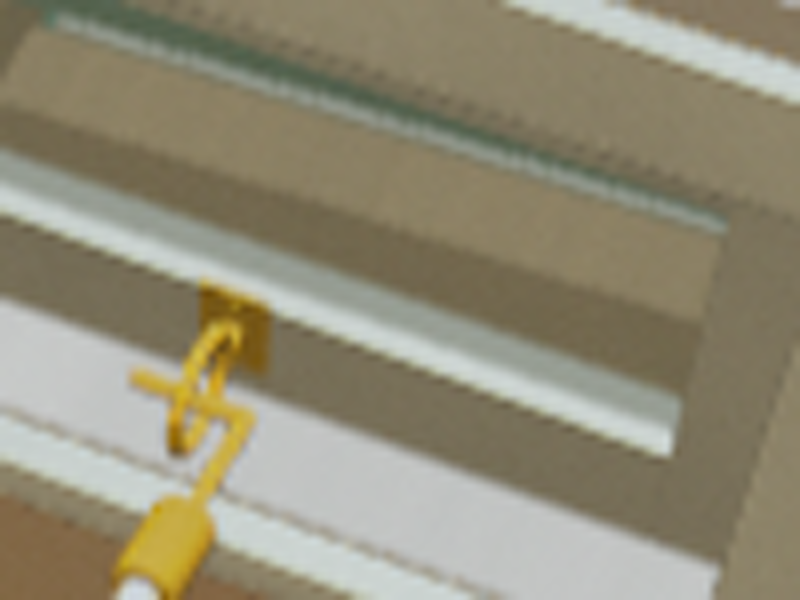

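Emit:
drive_tool([
  {"hand": 1,"tx": 0,"ty": 0.2,"tz": 0,"wx": 0,"wy": 0,"wz": 0},
  {"hand": 1,"tx": 0,"ty": 0.2,"tz": 0,"wx": 0,"wy": 0,"wz": 0},
  {"hand": 1,"tx": 0,"ty": 0.15,"tz": 0,"wx": 0,"wy": 0,"wz": 0},
  {"hand": 1,"tx": 0,"ty": 0.1,"tz": 0,"wx": 0,"wy": 0,"wz": 0},
  {"hand": 1,"tx": 0,"ty": 0.05,"tz": 0,"wx": 0,"wy": 0,"wz": 0},
])

```text
time: 17.05
tool_pos: [487.3, 36.8, 323.0]
tcp_rot: [-3.14, 0.0, -0.058]
contact_force: [0.4, 8.1, -2.2]
grip_width: 25.7
```

```bash
python3 - <<'E'
from h import *
p,Rm,o=pose();print(p,o['tcp_rot'],o['contact_force'],o['moment'],o['grip_width'],o['time'])
shot('scene','s16')
crop('pics/s16.png','pics/s16c.png',200,0,400,150)
from ov import *
overlay('scene','pics/s16.png','pics/s16o.png',(200,0,400,150),488,447,0.035,0.05)
E
```

```text
[487.32193626  36.76346855 322.96945575] [-3.13952255e+00  2.88656045e-04 -5.80021697e-02] [ 0.44162407  8.11008736 -2.21786379] [ 1.15106339 -0.09298819 -0.1269145 ] 25.654653276808393 17.05
pics/s16c.png 4.0
```

View pics/s16o.png

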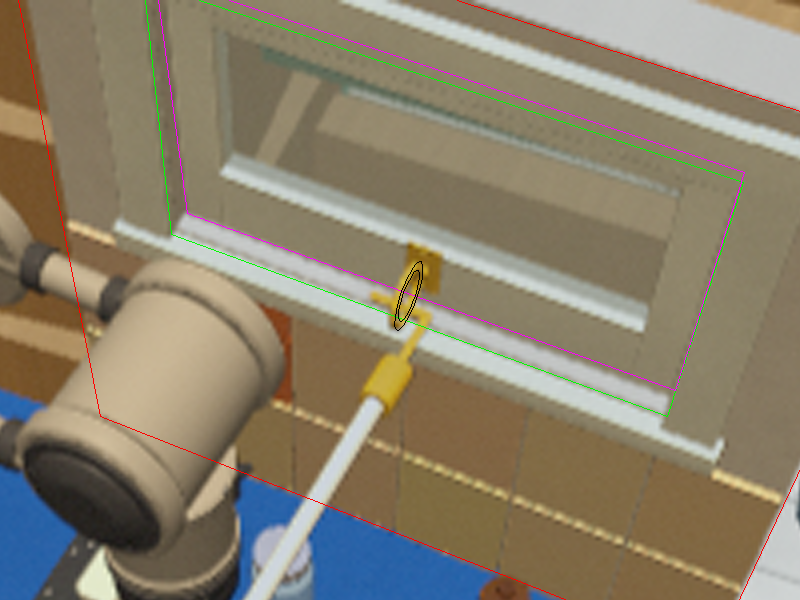

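Emit:
drive_tool([
  {"hand": 1,"tx": 0,"ty": 0.1,"tz": 0,"wx": 0,"wy": 0,"wz": 0},
  {"hand": 1,"tx": 0,"ty": 0.08,"tz": 0,"wx": 0,"wy": 0,"wz": 0},
  {"hand": 1,"tx": 0,"ty": 0.05,"tz": 0,"wx": 0,"wy": 0,"wz": 0},
  {"hand": 1,"tx": 0,"ty": 0,"tz": 0,"wx": 0,"wy": 0,"wz": 0},
])

```text
time: 17.43
tool_pos: [486.3, 34.7, 322.7]
tcp_rot: [-3.126, 0.002, -0.053]
contact_force: [0.5, 32.2, -2.2]
grip_width: 25.7
```

Emit:
drive_tool([
  {"hand": 1,"tx": 0,"ty": -0.1,"tz": 0,"wx": 0,"wy": 0,"wz": 0},
  {"hand": 1,"tx": 0,"ty": -0.03,"tz": 0,"wx": 0,"wy": 0,"wz": 0},
  {"hand": 1,"tx": 0,"ty": 0,"tz": 0,"wx": 0,"wy": 0,"wz": 0},
  {"hand": 1,"tx": 0,"ty": 0,"tz": 0,"wx": 0,"wy": 0,"wz": 0},
])

```text
time: 17.77
tool_pos: [486.9, 34.8, 323.0]
tcp_rot: [-3.137, 0.001, -0.056]
contact_force: [0.2, 12.0, -1.5]
grip_width: 26.2
```

```bash
python3 - <<'E'
from h import *
p,Rm,o=pose();print(p,o['tcp_rot'],o['contact_force'],o['moment'],o['grip_width'],o['time'])
shot('scene','s17');shot('top','t17')
from ov import *
overlay('scene','pics/s17.png','pics/s17o.png',(280,40,380,115),488,447,0.035,0.0)
crop('pics/t17.png','pics/t17c.png',80,160,180,235)
E
```

```text
[486.93270443  34.832947   323.03807041] [-3.13676511e+00  5.90690418e-04 -5.59247545e-02] [ 0.19426299 11.98762855 -1.48353368] [ 2.17365924 -0.06066478  0.05009036] 26.167217663587415 17.7667
pics/t17c.png 8.0
```

View pics/s17o.png

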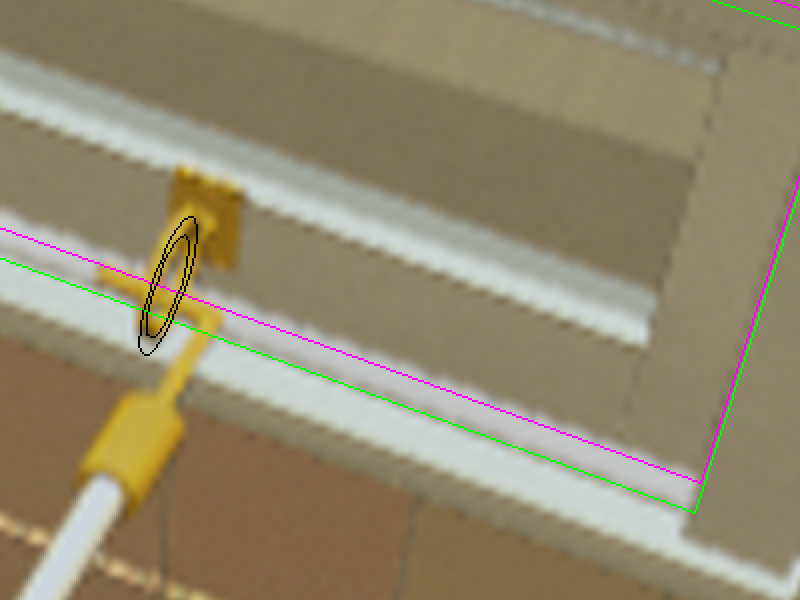

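View pics/t17c.png

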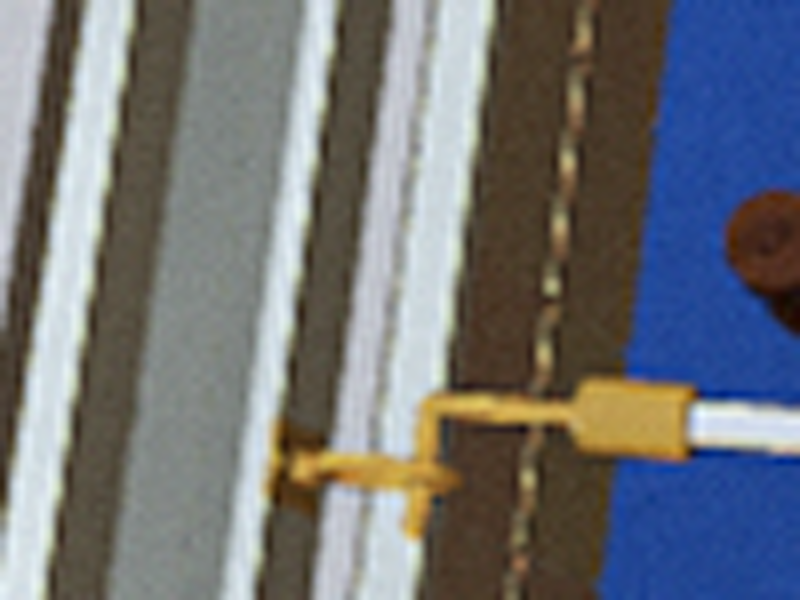

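```bash
python3 - <<'E'
from ov import *
a=[];b=[]
for th in [0.0,0.03,0.06,0.09]:
    overlay('scene','pics/s17.png','pics/z.png',(290,55,390,115),488,447,0.035,th);a.append(cv2.imread('pics/z.png'))
    overlay('top','pics/t17.png','pics/z.png',(105,205,145,235),488,447,0.035,th);b.append(cv2.imread('pics/z.png'))
cv2.imwrite('pics/za.png',cv2.resize(np.vstack([np.hstack(a[:2]),np.hstack(a[2:])]),(800,480)))
cv2.imwrite('pics/zb.png',cv2.resize(np.vstack([np.hstack(b[:2]),np.hstack(b[2:])]),(800,600)))
E
```

```text
(no output)
```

View pics/za.png

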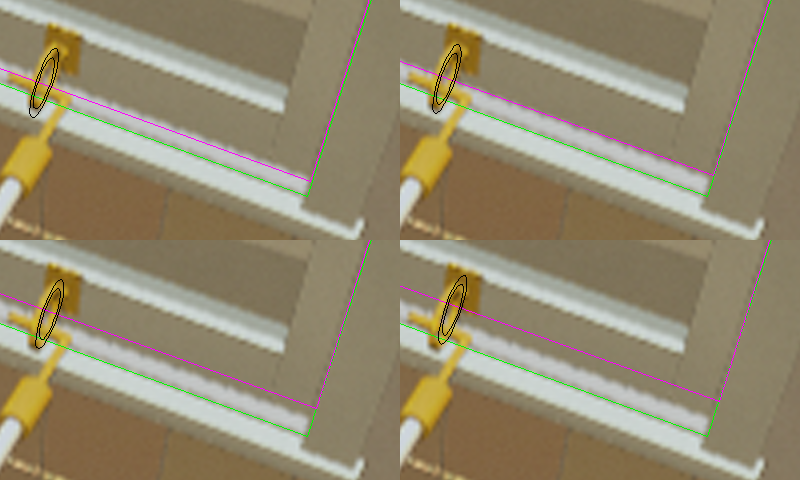

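View pics/zb.png

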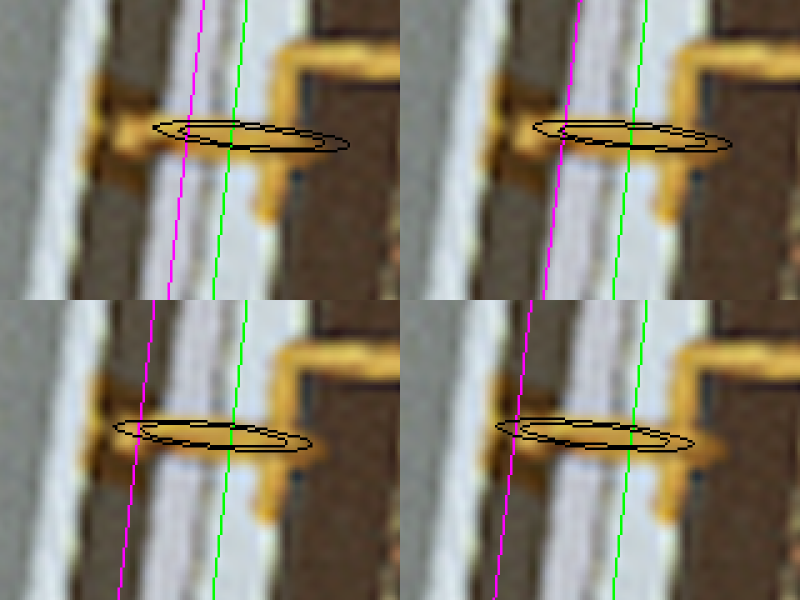

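Emit:
drive_tool([
  {"hand": 1,"tx": 0,"ty": -0.1,"tz": 0,"wx": 0,"wy": 0,"wz": 0},
  {"hand": 1,"tx": 0,"ty": -0.1,"tz": 0,"wx": 0,"wy": 0,"wz": 0},
  {"hand": 1,"tx": 0,"ty": -0.1,"tz": 0,"wx": 0,"wy": 0,"wz": 0},
  {"hand": 1,"tx": 0,"ty": -0.1,"tz": 0,"wx": 0,"wy": 0,"wz": 0},
  {"hand": 1,"tx": 0,"ty": 0,"tz": 0,"wx": 0,"wy": 0,"wz": 0},
])

```text
time: 18.28
tool_pos: [488.2, 48.8, 323.0]
tcp_rot: [3.141, -0.0, -0.057]
contact_force: [0.2, 0.5, -2.5]
grip_width: 25.5
```

```bash
python3 - <<'E'
from h import *
p,Rm,o=pose();print(p,o['tcp_rot'],o['contact_force'],o['moment'],o['grip_width'],o['time'])
shot('scene','s18');shot('top','t18')
crop('pics/s18.png','pics/s18c.png',280,40,380,115)
crop('pics/t18.png','pics/t18c.png',80,160,180,235)
E
```

```text
[488.21055511  48.8341044  323.03247715] [ 3.14129897e+00 -1.53716446e-05 -5.74045103e-02] [ 0.21351819  0.48476128 -2.46768097] [-0.1378459  -0.08330858  0.01728452] 25.54727644244545 18.2833
pics/s18c.png 8.0
pics/t18c.png 8.0
```

View pics/s18c.png

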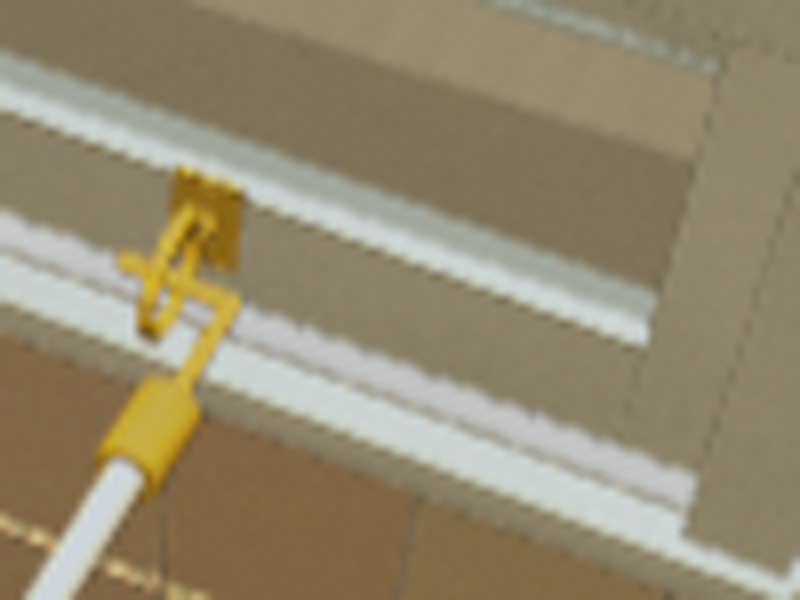

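View pics/t18c.png

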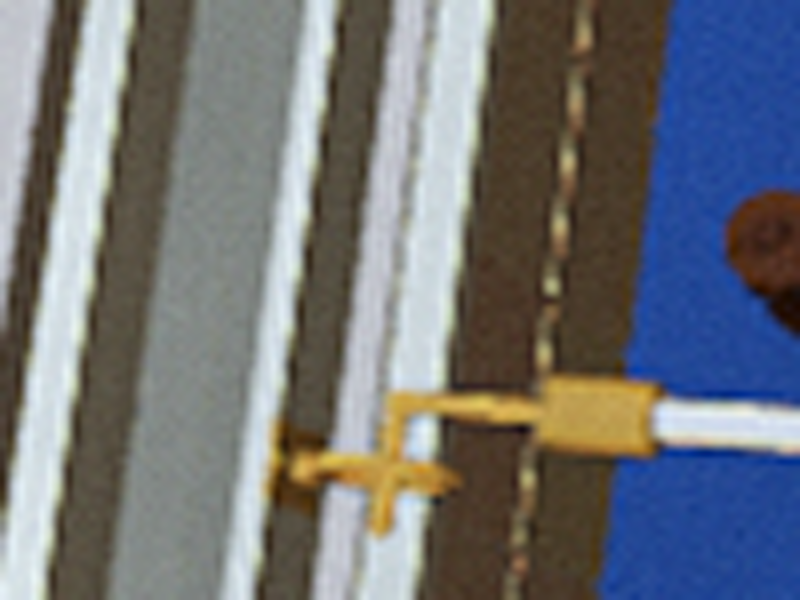

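Emit:
drive_tool([
  {"hand": 1,"tx": 0.1,"ty": 0,"tz": 0,"wx": 0,"wy": 0,"wz": 0},
  {"hand": 1,"tx": 0.2,"ty": 0,"tz": 0,"wx": 0,"wy": 0,"wz": 0},
  {"hand": 1,"tx": 0.2,"ty": 0,"tz": 0,"wx": 0,"wy": 0,"wz": 0},
  {"hand": 1,"tx": 0.2,"ty": 0,"tz": 0,"wx": 0,"wy": 0,"wz": 0},
  {"hand": 1,"tx": 0.25,"ty": 0,"tz": 0,"wx": 0,"wy": 0,"wz": 0},
  {"hand": 1,"tx": 0.25,"ty": 0,"tz": 0,"wx": 0,"wy": 0,"wz": 0},
  {"hand": 1,"tx": 0.2,"ty": 0,"tz": 0,"wx": 0,"wy": 0,"wz": 0},
  {"hand": 1,"tx": 0.1,"ty": 0,"tz": 0,"wx": 0,"wy": 0,"wz": 0},
  {"hand": 1,"tx": 0,"ty": 0,"tz": 0,"wx": 0,"wy": 0,"wz": 0},
])

```text
time: 19.13
tool_pos: [548.9, 44.9, 322.4]
tcp_rot: [3.141, 0.001, -0.058]
contact_force: [0.1, -0.0, -2.0]
grip_width: 25.7
```

```bash
python3 - <<'E'
from h import *
p,Rm,o=pose();print(p,o['tcp_rot'],o['contact_force'],o['moment'],o['grip_width'],o['time'])
shot('top','t19')
crop('pics/t19.png','pics/t19c.png',80,160,180,235)
E
```

```text
[548.9448561   44.91339701 322.37763512] [ 3.14148702e+00  8.40812157e-04 -5.78152050e-02] [ 0.09458952 -0.01341011 -2.01793809] [-0.20792611 -0.07911667 -0.04616452] 25.708776040435147 19.1333
pics/t19c.png 8.0
```

View pics/t19c.png

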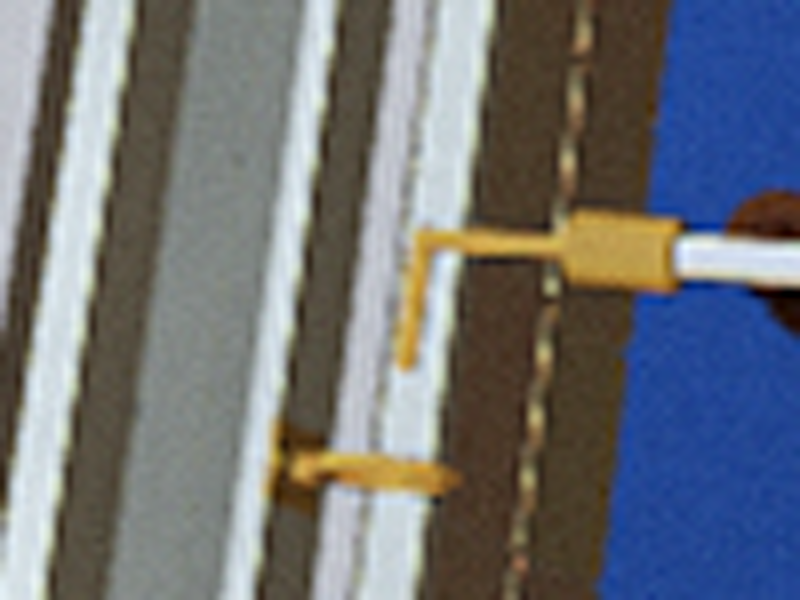

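Emit:
drive_tool([
  {"hand": 1,"tx": 0,"ty": 0.3,"tz": 0,"wx": 0,"wy": 0,"wz": 0},
  {"hand": 1,"tx": 0,"ty": 0.5,"tz": 0,"wx": 0,"wy": 0,"wz": 0},
  {"hand": 1,"tx": 0,"ty": 0.5,"tz": 0,"wx": 0,"wy": 0,"wz": 0},
  {"hand": 1,"tx": -0.1,"ty": 0.5,"tz": 0,"wx": 0,"wy": 0,"wz": 0},
  {"hand": 1,"tx": -0.1,"ty": 0.5,"tz": 0,"wx": 0,"wy": 0,"wz": 0},
  {"hand": 1,"tx": -0.1,"ty": 0.5,"tz": 0.2,"wx": 0.1,"wy": 0,"wz": 0},
  {"hand": 1,"tx": 0,"ty": 0.4,"tz": 0.4,"wx": 0.1,"wy": 0,"wz": 0},
  {"hand": 1,"tx": 0,"ty": 0.2,"tz": 0.5,"wx": 0.08,"wy": 0,"wz": 0},
  {"hand": 1,"tx": 0,"ty": 0,"tz": 0.5,"wx": 0,"wy": 0,"wz": 0},
  {"hand": 1,"tx": 0,"ty": 0,"tz": 0.5,"wx": 0,"wy": 0,"wz": 0},
  {"hand": 1,"tx": 0,"ty": 0,"tz": 0.5,"wx": 0,"wy": 0,"wz": 0},
  {"hand": 1,"tx": 0,"ty": 0,"tz": 0.5,"wx": 0,"wy": 0,"wz": 0},
  {"hand": 1,"tx": 0,"ty": 0,"tz": 0.5,"wx": 0,"wy": 0,"wz": 0},
  {"hand": 1,"tx": 0,"ty": 0,"tz": 0.5,"wx": 0,"wy": 0,"wz": 0},
  {"hand": 1,"tx": 0,"ty": 0,"tz": 0.5,"wx": 0,"wy": 0,"wz": 0},
  {"hand": 1,"tx": 0,"ty": 0,"tz": 0.5,"wx": 0,"wy": 0,"wz": 0},
  {"hand": 1,"tx": 0,"ty": 0,"tz": 0.5,"wx": 0,"wy": 0,"wz": 0},
  {"hand": 1,"tx": 0,"ty": 0,"tz": 0.4,"wx": 0,"wy": 0,"wz": 0},
  {"hand": 1,"tx": 0,"ty": 0,"tz": 0.2,"wx": 0,"wy": 0,"wz": 0},
  {"hand": 1,"tx": 0,"ty": 0,"tz": 0,"wx": 0,"wy": 0,"wz": 0},
])

```text
time: 20.85
tool_pos: [527.2, -84.7, 73.6]
tcp_rot: [-3.117, 0.003, -0.058]
contact_force: [-0.1, -0.1, -1.4]
grip_width: 25.8
```

```bash
python3 - <<'E'
from h import *
p,Rm,o=pose();print(p,o['tcp_rot'],o['contact_force'],o['moment'],o['grip_width'],o['time'])
shot('scene','s20');crop('pics/s20.png','pics/s20c.png',140,0,440,225)
E
```

```text
[527.24572664 -84.72175848  73.58215787] [-3.11662332e+00  2.99508068e-03 -5.78128056e-02] [-0.10945799 -0.12486545 -1.39587495] [-0.15821268 -0.11243715  0.01969834] 25.762747475464845 20.85
pics/s20c.png 2.6666666666666665
```

View pics/s20c.png

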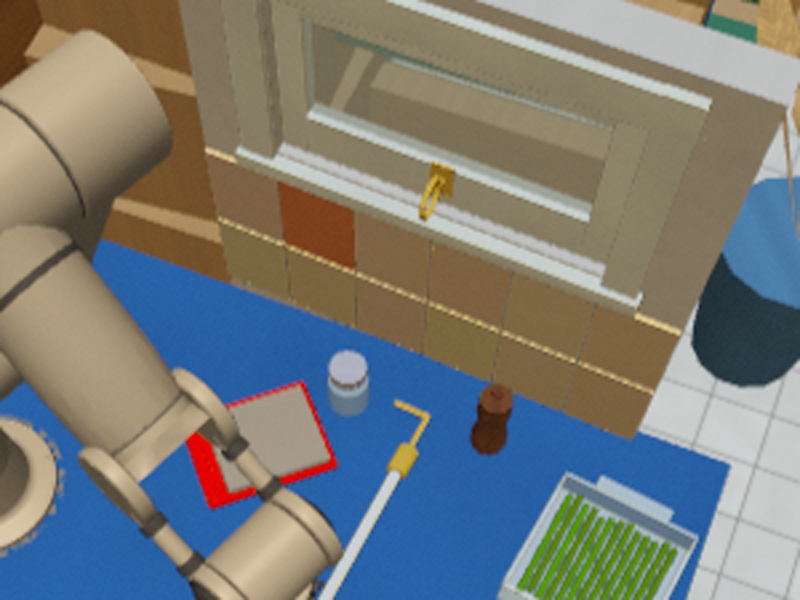

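Emit:
drive_tool([
  {"hand": 1,"tx": 0,"ty": 0,"tz": 0.3,"wx": 0,"wy": 0,"wz": 0},
  {"hand": 1,"tx": 0,"ty": 0,"tz": 0.5,"wx": 0,"wy": 0,"wz": 0},
  {"hand": 1,"tx": 0,"ty": 0,"tz": 0.5,"wx": 0,"wy": 0,"wz": 0},
  {"hand": 1,"tx": 0,"ty": 0,"tz": 0.3,"wx": 0,"wy": 0,"wz": 0},
  {"hand": 1,"tx": 0,"ty": 0,"tz": 0.2,"wx": 0,"wy": 0,"wz": 0},
  {"hand": 1,"tx": 0,"ty": 0,"tz": 0.1,"wx": 0,"wy": 0,"wz": 0},
  {"hand": 1,"tx": 0,"ty": 0,"tz": 0.1,"wx": 0,"wy": 0,"wz": 0},
  {"hand": 1,"tx": 0,"ty": 0,"tz": 0,"wx": 0,"wy": 0,"wz": 0},
  {"hand": 1,"tx": 0,"ty": 0,"tz": 0,"wx": 0,"wy": 0,"wz": 0},
])

```text
time: 21.65
tool_pos: [529.2, -82.8, -4.4]
tcp_rot: [-3.118, -0.001, -0.058]
contact_force: [0.5, 0.2, -2.1]
grip_width: 25.5
```

Emit:
drive_tool([
  {"hand": 1,"tx": 0,"ty": 0,"tz": 0.08,"wx": 0,"wy": 0,"wz": 0},
  {"hand": 1,"tx": 0,"ty": 0,"tz": 0.08,"wx": 0,"wy": 0,"wz": 0},
  {"hand": 1,"tx": 0,"ty": 0,"tz": 0.04,"wx": 0,"wy": 0,"wz": 0},
  {"hand": 1,"tx": 0,"ty": 0,"tz": 0,"wx": 0,"wy": 0,"wz": 0},
  {"hand": 1,"tx": 0,"ty": 0,"tz": 0,"wx": 0,"wy": 0,"wz": 0},
])

```text
time: 22.07
tool_pos: [528.6, -82.4, -13.2]
tcp_rot: [-3.117, 0.0, -0.058]
contact_force: [-0.3, -0.1, -1.9]
grip_width: 25.5
```

Emit:
drive_tool([
  {"hand": 1,"tx": 0,"ty": 0,"tz": 0.04,"wx": 0,"wy": 0,"wz": 0},
  {"hand": 1,"tx": 0,"ty": 0,"tz": 0.03,"wx": 0,"wy": 0,"wz": 0},
  {"hand": 1,"tx": 0,"ty": 0,"tz": 0,"wx": 0,"wy": 0,"wz": 0},
])

```text
time: 22.32
tool_pos: [529.0, -82.5, -14.0]
tcp_rot: [-3.118, -0.001, -0.057]
contact_force: [-6.2, 0.8, 16.2]
grip_width: 25.9
```

Emit:
drive_tool([
  {"hand": 1,"tx": 0,"ty": 0,"tz": -0.03,"wx": 0,"wy": 0,"wz": 0},
  {"hand": 0,"tx": 0,"ty": 0,"tz": 0,"wx": 0,"wy": 0,"wz": 0},
  {"hand": 0,"tx": 0,"ty": 0,"tz": 0,"wx": 0,"wy": 0,"wz": 0},
  {"hand": 0,"tx": 0,"ty": 0,"tz": 0,"wx": 0,"wy": 0,"wz": 0},
  {"hand": 0,"tx": 0,"ty": 0,"tz": 0,"wx": 0,"wy": 0,"wz": 0},
  {"hand": 0,"tx": 0,"ty": 0,"tz": 0,"wx": 0,"wy": 0,"wz": 0},
  {"hand": 0,"tx": 0,"ty": 0,"tz": -0.2,"wx": 0,"wy": 0,"wz": 0},
  {"hand": 0,"tx": 0,"ty": 0,"tz": -0.4,"wx": 0,"wy": 0,"wz": 0},
  {"hand": 0,"tx": 0,"ty": 0,"tz": -0.8,"wx": 0,"wy": 0,"wz": 0},
  {"hand": 0,"tx": 0,"ty": 0,"tz": -0.8,"wx": 0,"wy": 0,"wz": 0},
  {"hand": 0,"tx": 0,"ty": 0,"tz": -0.8,"wx": 0,"wy": 0,"wz": 0},
  {"hand": 0,"tx": 0,"ty": 0,"tz": -0.8,"wx": 0,"wy": 0,"wz": 0},
  {"hand": 0,"tx": 0,"ty": 0,"tz": -0.3,"wx": 0,"wy": 0,"wz": 0},
  {"hand": 0,"tx": 0,"ty": 0,"tz": 0,"wx": 0,"wy": 0,"wz": 0},
])

```text
time: 23.48
tool_pos: [530.5, -87.0, 153.5]
tcp_rot: [-3.119, -0.008, -0.058]
contact_force: [1.0, -0.5, -0.2]
grip_width: 45.7
```

```bash
python3 - <<'E'
from h import *
p,Rm,o=pose();print(p,o['tcp_rot'],o['contact_force'],o['moment'],o['grip_width'],o['time'])
shot('scene','s21');shot('top','t21');crop('pics/s21.png','pics/s21c.png',140,0,440,225)
E
```

```text
[530.51501458 -87.03927272 153.4726744 ] [-3.11926368 -0.0075227  -0.05762982] [ 0.97107336 -0.52886063 -0.1920679 ] [-0.03129633 -0.17937285  0.03243985] 45.68674950086265 23.4833
pics/s21c.png 2.6666666666666665
```

View pics/s21.png

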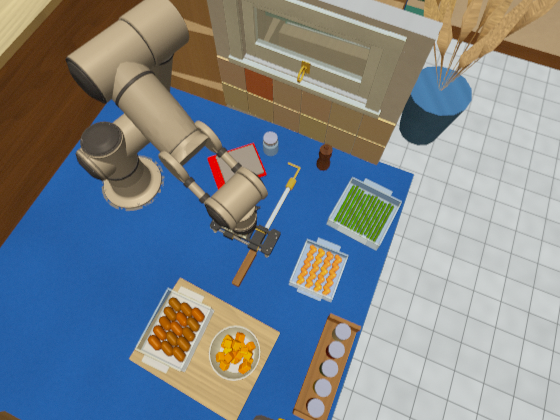

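View pics/t21.png

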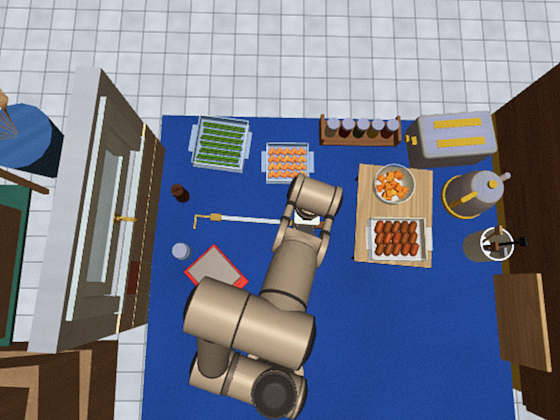

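Emit:
drive_tool([
  {"hand": 0,"tx": 0,"ty": 0,"tz": -0.4,"wx": 0,"wy": 0,"wz": 0},
  {"hand": 0,"tx": 0,"ty": 0,"tz": -0.2,"wx": 0,"wy": 0,"wz": 0},
  {"hand": 0,"tx": 0,"ty": 0,"tz": 0,"wx": 0,"wy": 0,"wz": 0},
  {"hand": 0,"tx": 0,"ty": 0,"tz": 0,"wx": 0,"wy": 0,"wz": 0},
  {"hand": 0,"tx": 0,"ty": 0,"tz": 0,"wx": 0,"wy": 0,"wz": 0},
  {"hand": 0,"tx": 0,"ty": 0,"tz": 0,"wx": 0,"wy": 0,"wz": 0},
])

```text
time: 24.08
tool_pos: [528.0, -86.8, 172.2]
tcp_rot: [-3.117, 0.002, -0.058]
contact_force: [0.7, -0.2, -0.2]
grip_width: 45.7
```

```bash
python3 - <<'E'
from h import *
shot('scene','s22');shot('top','t22');crop('pics/s22.png','pics/s22c.png',220,140,320,215);crop('pics/t22.png','pics/t22c.png',160,170,260,245)
a=cv2.imread('pics/s21.png').astype(int);b=cv2.imread('pics/s22.png').astype(int);print(abs(a-b)[150:205,275:305].mean())
a=cv2.imread('pics/s17.png').astype(int);print('sash',abs(a-b)[5:80,310:390].mean())
E
```

```text
pics/s22c.png 8.0
pics/t22c.png 8.0
1.3618181818181818
sash 3.554777777777778
```

View pics/s22c.png

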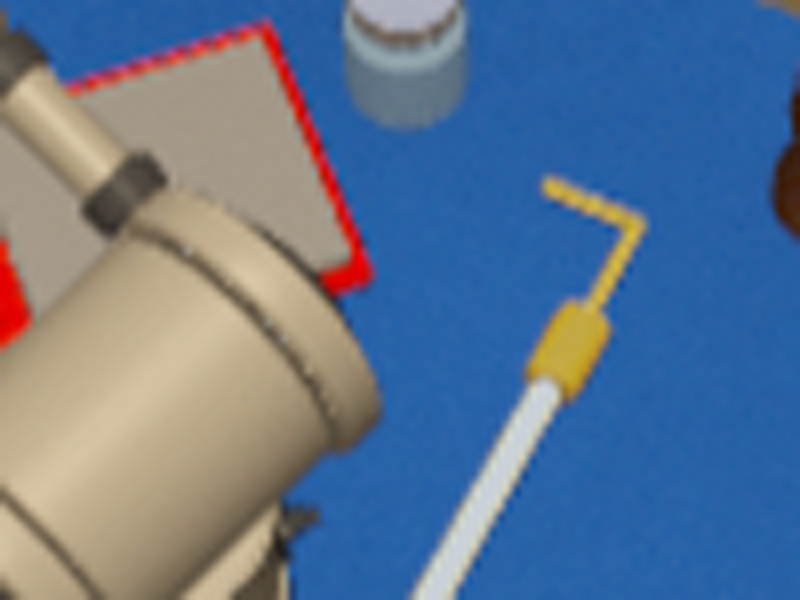

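View pics/t22c.png

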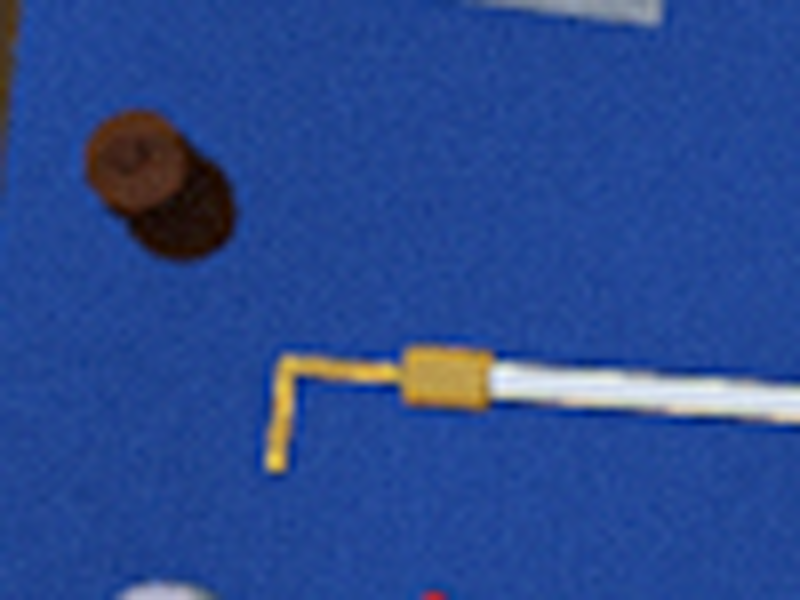

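```bash
python3 - <<'E'
from h import *
print(tri([('scene',220+640/8,140+222/8),('top',160+288/8,170+362/8)]),tri([('scene',220+548/8,140+385/8),('top',160+490/8,170+381/8)]))
o=get_obs();print(o['dq'].round(3),o['time'])
print(close_job())
E
```

```text
[554.50063801 296.11901368  11.54015453] [547.30393672 202.29755275   8.18580687]
[ 0.003 -0.003 -0.006 -0.     0.003 -0.001] 24.1833
the job is handed in; nothing more can be done
None
```

The window is shut and the pole lies flat on the counter, unhooked and let go. I handed the job in at 24.2 s of the 61 s allowed; no verdict came back.

- **Drawing out:** I pulled the pole out about 230 mm by its shaft, laid it down and let go. I then took it again by the wooden handle, about 50 mm from its middle.
- **Shutting:** The pictures showed the pin through the ring, and I eased the sash shut with the pole. I pulled until it met a hard stop: the force rose from 8 to 32 N within about 2 mm.
- **Laying down:** I eased the force off, slid the pin out sideways and laid the pole back on the counter.

**Last checks**
- The hook triangulated at about 12 mm above the counter, against a limit of 30 mm.
- The pole and arm were still, with nothing touching the hand.
- The dishes, lids, mill and jar looked unmoved by eye; I did not measure them.

**Disagreements**
- **Finger length:** The fingertips turned out to be about 20 mm behind the reported TCP, not 14 mm ahead of it. My first grasp closed on nothing above the shaft, so I went lower by camera and force.
- **Sash angle:** The overlay with my first wall estimate put the sash at 0.03 to 0.045 rad, around the 0.03 limit. The sill line in the top picture suggested that estimate was about 6 mm off, which puts the sash at about 0.01 rad or less. The hard stop agrees with that.

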